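Restock the office sweets canister and the jar carousel

TASK

Restock the pantry counter: pour all the sweets from the green beaker into the white canister and stand the empty beaker upright in the middle of the cork coaster, then fit the canister's lid and twist it clockwise until it is fully tight under its lugs. Stand every jar that is there upright in the middle of the carousel mark of its cap's colour, leaving the carousel with its white arrow still lined up with the arrow on its base. Leave the mug, the water bottle and the stapler alone.

Things in the scene. Friction and masses are not known exactly. Their poses are not given: they have to be found in the camera images.
- canister: White round sweets canister fixed to the counter: 140 mm outside diameter, rim 95 mm above the counter, wall 4 mm, inner floor 5 mm up. Origin: centre of its underside, z up. Inside the rim three red bayonet lugs stand in to 55 mm from the axis (mouth 110 mm wide). The three gaps between them are 60 deg wide, centred at 0, 120 and 240 deg about z from its +x (green ticks on the rim's outside).
- canister_mouth (a point): Centre of the canister's mouth, on its axis at rim height. Going clockwise (seen from above) from each gap centre, the lug's underside begins at 30 deg as a ramp falling from 84 to 78.5 mm above the counter, is level from 60 deg, and ends in a stop: a lid turns at most about 71 deg from the gap centre. Tightening takes up to about 0.6 N m.
- seal (a joint): Sprung black rubber ring inside the canister, 56 to 66 mm from the axis, its top 72 mm above the counter when free; the lid's pins rest on it. Value: how far it is pressed down, m: about 0 free or under the lid's own weight, about 0.0033 with the lid locked home. It pushes up with 2.4 N plus 0.8 N per mm.
- lid: Loose canister lid, 150 g: blue round plug 104 mm in diameter, 34 mm tall, lower edge chamfered to 90 mm, bar handle on top. Three radial steel pins, 10 mm thick, ends 63 mm from the axis, centre lines 12 mm above the underside, at 0, 120 and 240 deg from the lid's +x (green ticks on top). Origin: centre of its underside, z up.
- lid_handle (a point): Centre of the lid's black bar handle (80 mm long along the lid's x, 16 mm wide in y, 34 mm high), on the lid's axis, 51 mm above its underside. Height above the counter: 51 mm with the lid lying there, 116 mm with the pins through the gaps and resting on the sealing ring, about 112.5 mm when locked by a clockwise turn.
- beaker_center (a point): Loose green plastic beaker, straight sided, 66 mm outside diameter, 110 mm tall, wall 3 mm, floor 5 mm, 80 g, no handle, standing upright with the sweets in its lower half. Point on its axis half-way up (55 mm above its underside); its z is the beaker's axis, towards the open end.
- coaster_top (a point): Fixed round cork coaster, 110 mm diameter, 4 mm thick, with a grey disc of 72 mm in the middle. Centre of its top.
- turntable (a joint): Wooden carousel disc, 260 mm diameter, top 28 mm above the counter, which turns almost freely on a fixed base. Value: its angle, rad, counter-clockwise from above; 0 when the white arrow on the disc lines up with the white arrow on the base (as it does at the start); the arrow on the base lies just outside the rim, on whichever side the base has been turned.
- jar_red_center (a point): Glass jar with a red cap, 66 mm diameter, 72 mm tall, about 250 g; may be absent. Centre of the jar, half-way up (36 mm above its underside).
- mark_red (a point): Centre of the red round mark (90 mm diameter, one of three printed 120 deg apart on the carousel disc, 80 mm from its axis, on its top 28 mm above the counter); it turns with the disc.
- jar_blue_center (a point): Glass jar with a blue cap, 66 mm diameter, 72 mm tall, about 250 g; may be absent. Centre of the jar, half-way up (36 mm above its underside).
- mark_blue (a point): Centre of the blue round mark (90 mm diameter, one of three printed 120 deg apart on the carousel disc, 80 mm from its axis, on its top 28 mm above the counter); it turns with the disc.
- jar_yellow_center (a point): Glass jar with a yellow cap, 66 mm diameter, 72 mm tall, about 250 g; may be absent. Centre of the jar, half-way up (36 mm above its underside).
- mark_yellow (a point): Centre of the yellow round mark (90 mm diameter, one of three printed 120 deg apart on the carousel disc, 80 mm from its axis, on its top 28 mm above the counter); it turns with the disc.
- sweet0_center (a point): Centre of a orange foil-wrapped round sweet, smooth, 24 mm diameter, 12 g. At the start it lies in the beaker.
- sweet1_center (a point): Centre of a gold foil-wrapped round sweet, smooth, 24 mm diameter, 12 g. At the start it lies in the beaker.
- sweet2_center (a point): Centre of a red foil-wrapped round sweet, smooth, 24 mm diameter, 12 g. At the start it lies in the beaker.
- sweet3_center (a point): Centre of a orange foil-wrapped round sweet, smooth, 24 mm diameter, 12 g. At the start it lies in the beaker.
- sweet4_center (a point): Centre of a gold foil-wrapped round sweet, smooth, 24 mm diameter, 12 g; may be absent. At the start it lies in the beaker.
- sweet5_center (a point): Centre of a copper foil-wrapped round sweet, smooth, 24 mm diameter, 12 g; may be absent. At the start it lies in the beaker.
- sweet6_center (a point): Centre of a orange foil-wrapped round sweet, smooth, 24 mm diameter, 12 g; may be absent. At the start it lies in the beaker.
- mug_center (a point): White mug, 80 mm wide, 95 mm tall, half-way up; belongs where it is, not part of the job.
- bottle_center (a point): Water bottle, 64 mm diameter, 200 mm tall, half-way up; belongs where it is, not part of the job.
- stapler_center (a point): Blue stapler, 150 mm long, 46 mm tall, half-way up; belongs where it is, not part of the job.

How it is judged:
On the way, in this order (a step that is already met when the one before it is completed fails the run):
1. all the sweets are in the canister (horizontal distance between each of sweet0_center, sweet1_center, sweet2_center, sweet3_center, sweet4_center, sweet5_center, sweet6_center and canister below 0.066 m and z of each of sweet0_center, sweet1_center, sweet2_center, sweet3_center, sweet4_center, sweet5_center, sweet6_center in the frame of canister below 0.085 m), for 0.2 s.
2. the lid is twisted in until it presses the seal (value of joint seal above 0.0022 m and horizontal distance between lid_handle and canister_mouth below 0.005 m and z of lid_handle in the frame of canister below 0.116 m and angle between lid_handle's own z axis and vertical below 0.06 rad), for 0.2 s.
At the end, for the whole second after the job is handed in: All sweets in the canister; lid centred (5 mm), level and locked, holding the seal at least 2.2 mm down; beaker upright within 22 mm of the coaster centre; each jar present upright within 14 mm of its colour mark; carousel still, within 0.10 rad of its arrow; all at rest (all of step 1 and all of step 2 and horizontal distance between beaker_center and coaster_top below 0.022 m and angle between each of beaker_center, jar_red_center, jar_blue_center, jar_yellow_center's own z axis and vertical below 0.1 rad and z of beaker_center in the frame of coaster_top below 0.065 m and horizontal distance between jar_red_center and mark_red below 0.014 m and z of jar_red_center in the frame of mark_red between 0.03 and 0.042 m and horizontal distance between jar_blue_center and mark_blue below 0.014 m and z of jar_blue_center in the frame of mark_blue between 0.03 and 0.042 m and horizontal distance between jar_yellow_center and mark_yellow below 0.014 m and z of jar_yellow_center in the frame of mark_yellow between 0.03 and 0.042 m and value of joint turntable between -0.1 and 0.1 rad and velocity of joint turntable between -0.05 and 0.05 rad/s and linear speed of each of jar_red, jar_blue, jar_yellow, beaker below 0.03 m/s); the robot touches nothing.
It fails at once if the mug is pushed more than 30 mm or knocked over (distance of mug_center from where it was at the start of the episode above 0.03 m or angle between mug_center's own z axis and vertical above 0.5 rad).
It fails at once if the bottle is pushed more than 30 mm or knocked over (distance of bottle_center from where it was at the start of the episode above 0.03 m or angle between bottle_center's own z axis and vertical above 0.5 rad).
It fails at once if the stapler is pushed more than 30 mm or knocked over (distance of stapler_center from where it was at the start of the episode above 0.03 m or angle between stapler_center's own z axis and vertical above 0.5 rad).
Of sweet4, sweet5, sweet6 only 1 to 3 are there at a start; the rules pass over those that are not, and their reading is None.
Of jar_red, jar_blue, jar_yellow only 2 to 3 are there at a start; the rules pass over those that are not, and their reading is None.
At some moment in a run one of lid, jar_red, jar_blue, jar_yellow may be knocked a few centimetres aside while the robot is not near it.
It also fails if it takes over 210 s, if anything falls off the work surface, if the arm or the gripper's body presses on something with over 40 N, if the wrist force passes 120 N, or if a joint passes its speed limit or range.

ROBOT

A 6-joint arm with a two-finger parallel gripper is mounted at the origin on the work surface. World frame = base frame: x ahead of the robot, y to its left, z up, the work surface at z = 0. Lengths are in m, angles in rad, forces in N, time in s.
With the tool pointing down it reaches from about 0.375 to 0.9 m from the base axis. Payload 3.1 kg.
Tool frame: the origin (TCP) lies on the centre line of the jaws, within the pads' length; the fingertips stand 25 mm ahead of it and the grasp point (between the pads) lies 6 mm ahead of it (manip.tips_ahead is the distance from the TCP to the fingertips, in m); z points along the fingers, y is the direction in which the jaws open and shut (so a half turn about z gives the same grasp; the last joint's range is limited). The gripper opens to 85 mm and grips with 20 to 120 N. Pads are 22 mm wide; open, the fingers measure 114 mm over their backs; the gripper's body (76 mm by 85 mm) begins 54 mm behind the grasp point. The pads swing forward as they close: fully open they stand 13 mm farther back than shut.
Start: joints at [1.115, 0.527, 1.433, -0, 1.181, -0.178], TCP at [0.171, 0.601, 0.256] pointing down, gripper open.
Joint ranges: [-3.08, 3.08], [-0.75, 2.2], [0.22, 2.44], [-1.43, 4.57], [0, 2.65], [-2.85, 2.85]. Speed limits (rad/s): [2.79, 2.79, 3.14, 3.14, 3.14, 3.14].

INTERFACE

Orientations are given as a unit quaternion [x, y, z, w].
In Python, from station import manip gives the robot as it stands.
- The arm moves only by the tool play_rows, never from a script. Its argument "steps" is a list that holds one entry, the list of rows, each a list of 6 numbers: the shift along the tool's x, y, z in m, then the turn, a rotation vector about the tool's x, y, z in degrees. In form: [[[x, y, z, rx, ry, rz], ...]]. A call has 1 to 10 rows; each row shifts and turns the commanded pose from where the row before left it, along the tool's axes as they then stand; what a row does not reach is not made up. A row lasts 1/8 s, in which the tool goes at most 62.5 mm and 10.7 degrees, less where a joint would pass 70% of its speed; a pose out of reach is approached as far as the arm can. A call is refused whole if a number of a shift passes 0.0625 or a number of a turn 10.7, either way. A call with a gripper value outside its range is refused whole. "fingers" is the opening, from 0 (shut) to 1 (fully open), set as the call begins (left out, the last holds). The fingers move at their own pace and stop on an object; "squeeze" is the grip in N (left out, the last holds). Time passes only in rows, so rows that do not move let the fingers close. It gives the time, the measured TCP pose, the force and the opening at its end, in the units of the state.
- manip.sense(): the state, without advancing time (a new reading comes with each control period).
- manip.snapshot(name): name is "scene" or "top" or "wrist"; returns a dict with "img" (420x560x3 uint8, red, green, blue), "K" (3x3 intrinsics, pixels), "world_from_camera" (4x4, takes a point from camera to world coordinates). Camera axes: x right, y down, z forward; pixel columns grow to the right and rows downward; lengths in m; the calibration is good to about 2 mm. A picture is of the moment at which its call begins. There is no depth.
- manip.sign_off(): hands the job in, once; it reports no verdict.
Trained networks look in a picture, given as the dict that the camera call returned (one of the last four; its "shot" number tells which), for a name from the list of things; names that differ only in an ending like _2 or _b are one class to them, and where a whole thing is asked for, a point or a joint stands for the part that bears it (a point fixed in the world has none). Each returns a list of dicts, best first, with "score" (0 to 1); they miss things now and then, are a little off and sometimes report something else, mostly with a low value. They report only what shows in the picture. A call takes as long as a camera call.
- manip.regions_of(label, picture): "pixels" (420x560 bool, what is visible of it) and "rect" ([left, top, right, bottom] in pixels, round what is visible of it).
- manip.pinpoint(label, picture): "point" ([column, row] in pixels: a listed point, or the origin of a listed thing).
The state is a dict: "t": time; "q": joint angles; "qd": joint speeds; "tau": joint torques, N m; "tcp_pos": TCP position; "tool_rot": TCP orientation; "force": force on the tool from outside, world axes, zero at the start; "ft_torque": the same for the moment, N m; "finger_gap": opening from 0.0 (shut) to 1.0 (fully open).
Only numpy, scipy, OpenCV 4.12 (cv2) and the standard library are available. Lean on these libraries where they do the work, as an engineer would, in place of code of your own. Each camera call takes 0.05 s, during which the arm holds its last target.

## Working session

There is one attempt and no reset: what is moved stays moved. The work goes in short steps, Python scripts to look and compute and a tool call to move; the robot and the scene stay as the last step left them, time stands still between calls to the robot, and variables do not carry over. Pictures are saved under pics/ and viewed, and the job is handed in when it is done.

Besides the shell and the picture viewer there is one more tool, called after "Call:" as a command line: name --argument value ..., lists and objects as JSON in quotes. play_rows: Moves the arm, as the interface text tells. Its arguments: {"type":"object","properties":{"steps":{"type":"array"},"fingers":{"type":"number"},"squeeze":{"type":"number"}},"required":["steps"]}

```bash
ls; mkdir -p pics
cat > h.py <<'E'
import numpy as np, cv2
from station import manip
from scipy.spatial.transform import Rotation as R
def save(s,name,scale=1):
    cv2.imwrite(f'pics/{name}.png',cv2.cvtColor(s['img'],cv2.COLOR_RGB2BGR))
def ray(s,uv):
    T=np.array(s['world_from_camera']);K=np.array(s['K'])
    d=T[:3,:3]@np.linalg.inv(K)@np.array([uv[0],uv[1],1.0]); return T[:3,3],d
def atz(s,uv,z):
    o,d=ray(s,uv); return o+d*(z-o[2])/d[2]
def proj(s,p):
    T=np.linalg.inv(np.array(s['world_from_camera']));K=np.array(s['K'])
    c=T[:3,:3]@np.array(p)+T[:3,3]; u=K@c; return u[:2]/u[2]
E
python3 - <<'E'
from h import *
s=manip.sense(); print({k:np.round(v,3) for k,v in s.items()})
for n in ['scene','top','wrist']:
    p=manip.snapshot(n); save(p,n+'0'); print(n,np.round(p['world_from_camera'],3).tolist(),np.round(p['K'],1).tolist())
E
```

```text
pics
{'t': np.float64(0.0), 'q': array([ 1.115,  0.528,  1.434, -0.   ,  1.181, -0.178]), 'qd': array([-0.001, -0.   , -0.001,  0.001,  0.001, -0.001]), 'tau': array([ 0.0000e+00, -4.4236e+01, -1.7803e+01, -0.0000e+00,  8.0000e-03,
        0.0000e+00]), 'tcp_pos': array([0.171, 0.6  , 0.255]), 'tool_rot': array([ 0.138,  0.99 , -0.001, -0.   ]), 'force': array([ 0.114, -0.184, -0.627]), 'ft_torque': array([-0.069,  0.015, -0.01 ]), 'finger_gap': np.float64(1.0)}
scene [[0.316, 0.518, -0.795, 1.435], [0.948, -0.152, 0.278, -0.343], [0.023, -0.842, -0.54, 0.67], [0.0, 0.0, 0.0, 1.0]] [[432.4, 0.0, 289.4], [0.0, 432.4, 211.6], [0.0, 0.0, 1.0]]
top [[0.02, -0.999, 0.048, 0.483], [-1.0, -0.02, 0.006, -0.036], [-0.005, -0.048, -0.999, 1.341], [0.0, 0.0, 0.0, 1.0]] [[481.4, 0.0, 275.5], [0.0, 481.4, 208.2], [0.0, 0.0, 1.0]]
wrist [[0.274, 0.92, 0.28, 0.1], [0.962, -0.262, -0.081, 0.62], [-0.001, 0.291, -0.957, 0.372], [0.0, 0.0, 0.0, 1.0]] [[293.5, 0.0, 281.2], [0.0, 293.5, 214.2], [0.0, 0.0, 1.0]]
```

View pics/top0.png

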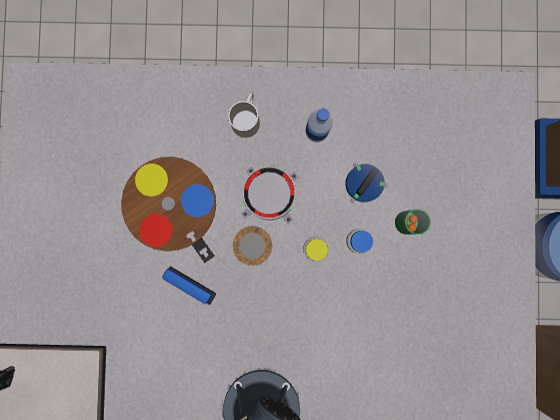

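View pics/scene0.png

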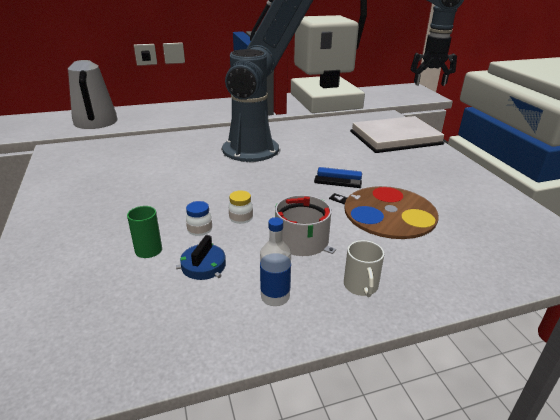

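```bash
cat > look.py <<'E'
from h import *
import sys
hz=dict(canister=0,canister_mouth=.095,lid=0,lid_handle=.051,beaker_center=.055,coaster_top=.004,turntable=.028,jar_red_center=.036,jar_blue_center=.036,jar_yellow_center=.036,mark_red=.028,mark_blue=.028,mark_yellow=.028,mug_center=.0475,bottle_center=.1,stapler_center=.023)
p=manip.snapshot('top'); q=manip.snapshot('scene')
for n,z in hz.items():
    out=[]
    for s in (p,q):
        try:
            r=manip.pinpoint(n,s)
            out.append([(round(d['score'],2),np.round(d['point']).tolist(),np.round(atz(s,d['point'],z)[:2],4).tolist()) for d in r[:2]])
        except Exception as e: out.append(str(e)[:60])
    print(n,*out,sep='\n   ')
E
python3 look.py
```

```text
canister
   [(0.97, [268.0, 192.0], [0.5925, -0.0078])]
   [(0.91, [300.0, 242.0], [0.5923, -0.0178])]
canister_mouth
   [(0.7, [269.0, 194.0], [0.5801, -0.0122])]
   [(0.84, [306.0, 208.0], [0.5856, -0.0037]), (0.71, [240.0, 205.0], [0.525, -0.1572])]
lid
   [(0.75, [361.0, 184.0], [0.6192, -0.2654]), (0.67, [412.0, 228.0], [0.5007, -0.4093])]
   [(0.69, [206.0, 266.0], [0.6206, -0.2655]), (0.41, [276.0, 260.0], [0.647, -0.1])]
lid_handle
   [(0.81, [367.0, 181.0], [0.6235, -0.2737]), (0.15, [268.0, 194.0], [0.5818, -0.008])]
   [(0.56, [202.0, 250.0], [0.6217, -0.2699])]
beaker_center
   [(0.57, [409.0, 222.0], [0.5163, -0.3856])]
   [(0.76, [145.0, 231.0], [0.5127, -0.3921])]
coaster_top
   [(0.83, [252.0, 244.0], [0.4465, 0.035])]
   []
turntable
   it knows: beaker_center, bottle_center, canister, canister_m
   it knows: beaker_center, bottle_center, canister, canister_m
jar_red_center
   [(0.7, [316.0, 126.0], [0.7742, -0.1355])]
   []
jar_blue_center
   [(0.97, [360.0, 241.0], [0.4625, -0.2586]), (0.7, [155.0, 236.0], [0.4652, 0.2969])]
   [(0.57, [199.0, 220.0], [0.4753, -0.2
[... 257 characters left out ...]
78])]
mark_blue
   [(0.84, [195.0, 201.0], [0.5621, 0.1918]), (0.31, [251.0, 242.0], [0.4523, 0.0363])]
   [(0.72, [368.0, 215.0], [0.5683, 0.1891])]
mark_yellow
   [(0.69, [150.0, 182.0], [0.6098, 0.3152]), (0.34, [267.0, 197.0], [0.5764, -0.0038])]
   [(0.64, [416.0, 220.0], [0.6244, 0.3045])]
mug_center
   [(0.71, [242.0, 120.0], [0.7823, 0.0675])]
   [(0.85, [365.0, 268.0], [0.7872, 0.0663])]
bottle_center
   [(0.58, [317.0, 127.0], [0.7566, -0.1325])]
   [(0.87, [278.0, 261.0], [0.7675, -0.1324]), (0.64, [302.0, 242.0], [0.7194, -0.0619])]
stapler_center
   [(0.63, [190.0, 286.0], [0.3293, 0.1993]), (0.19, [314.0, 124.0], [0.7804, -0.1295])]
   [(0.65, [336.0, 176.0], [0.3245, 0.2013])]
```

Run:
```python
from h import *
p=manip.snapshot('top'); 
im=cv2.cvtColor(p['img'],cv2.COLOR_RGB2BGR)
cv2.imwrite('pics/c1.png',cv2.resize(im[140:300,220:440],None,fx=3.6,fy=3.6,interpolation=cv2.INTER_CUBIC))
cv2.imwrite('pics/c2.png',cv2.resize(im[140:310,110:310],None,fx=3.5,fy=3.5,interpolation=cv2.INTER_CUBIC))
s=manip.sense(); print(R.from_quat(s['tool_rot']).as_matrix().round(3), manip.tips_ahead)
```

```text
[[-0.962  0.274  0.   ]
 [ 0.274  0.962  0.   ]
 [-0.     0.    -1.   ]] 0.025
```

View pics/c1.png

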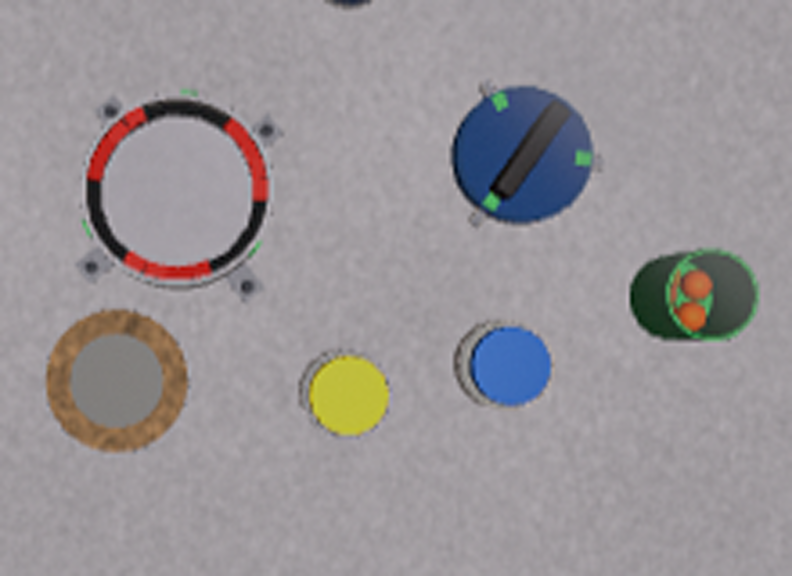

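View pics/c2.png

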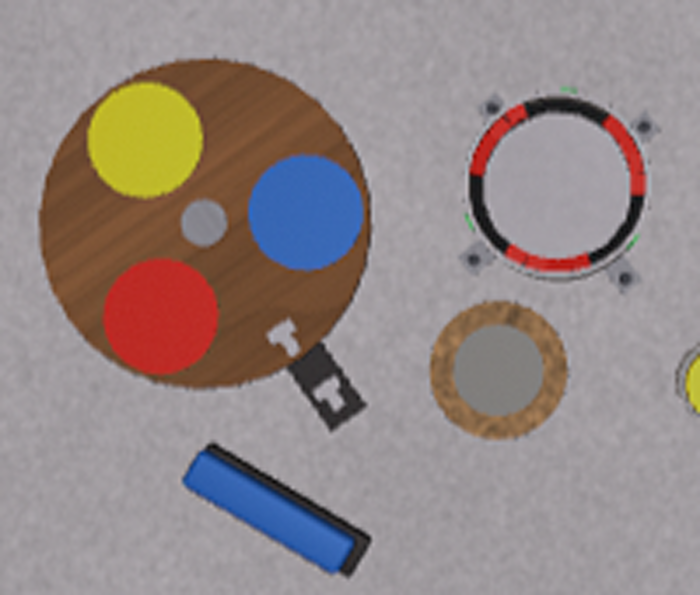

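```bash
cat > meas.py <<'E'
from h import *
def blobs(s,lo,hi,z,amin=60):
    h=cv2.cvtColor(s['img'],cv2.COLOR_RGB2HSV); m=cv2.inRange(h,np.array(lo),np.array(hi))
    n,l,st,c=cv2.connectedComponentsWithStats(m)
    o=[]
    for i in range(1,n):
        if st[i,4]>=amin:
            (x,y)=c[i]; P=atz(s,(x,y),z)
            o.append((int(st[i,4]),np.round(c[i],1).tolist(),np.round(P[:2],4).tolist()))
    return sorted(o,reverse=True)
E
python3 - <<'E'
from meas import *
p=manip.snapshot('top')
for n,lo,hi in [('yel',(22,120,90),(35,255,255)),('blue',(103,120,100),(115,255,255)),('red',(0,150,90),(6,255,255)),('green',(45,90,100),(85,255,255))]:
    for z in ([.072,.028] if n!='green' else [.11,.095,.034]): print(n,z,blobs(p,lo,hi,z,5 if n=='green' else 30))
f=lambda c:(c[0]/3.6+220,c[1]/3.6+140)
print('coaster',atz(p,f((117,380)),.004))
print('can',atz(p,f((178,189)),.095))
print('beaker',atz(p,f((713,295)),.11))
a=atz(p,f((565,105)),.068);b=atz(p,f((499,196)),.068);print('handle',a,b,(a+b)/2)
for c in [(500,101),(583,158),(492,202)]: print('lidtick',atz(p,f(c),.034))
for c in [(189,92),(87,228),(255,248)]: print('cantick',atz(p,f(c),.09))
f=lambda c:(c[0]/3.5+110,c[1]/3.5+140)
print('axis',atz(p,f((204,222)),.03))
E
```

```text
yel 0.072 [(865, [150.9, 179.6], [0.6134, 0.3026]), (376, [316.4, 249.3], [0.4381, -0.1386])]
yel 0.028 [(865, [150.9, 179.6], [0.618, 0.3143]), (376, [316.4, 249.3], [0.4366, -0.1422])]
blue 0.072 [(826, [196.9, 200.3], [0.5607, 0.1793]), (585, [186.3, 286.0], [0.3354, 0.2006]), (574, [545.0, 159.8], [0.6866, -0.7391]), (364, [361.5, 241.0], [0.4622, -0.2567]), (363, [355.9, 178.8], [0.6261, -0.2399]), (283, [371.2, 191.4], [0.5936, -0.2808]), (106, [322.6, 114.0], [0.7977, -0.1493]), (91, [552.3, 224.3], [0.5165, -0.7571])]
blue 0.028 [(826, [196.9, 200.3], [0.5634, 0.1867]), (585, [186.3, 286.0], [0.3303, 0.2088]), (574, [545.0, 159.8], [0.6936, -0.7635]), (364, [361.5, 241.0], [0.4615, -0.2644]), (363, [355.9, 178.8], [0.6311, -0.247]), (283, [371.2, 191.4], [0.5974, -0.2892]), (106, [322.6, 114.0], [0.8086, -0.1532]), (91, [552.3, 224.3], [0.5177, -0.7821])]
red 0.072 [(869, [155.4, 230.0], [0.4803, 0.2863]), (98, [251.0, 179.0], [0.6201, 0.0375]), (94, [289.1, 183.9], [0.6093, -0.0637]), (77, [265.9, 214.0], [0.5283, -0.004])]
red 0.028 [(869, [155.4, 230.0], [0.4802, 0.2975]),
[... 994 characters left out ...]
.5115, -0.4105]), (11, [420.5, 232.5], [0.4879, -0.4227]), (11, [408.9, 222.2], [0.5153, -0.3911]), (6, [427.8, 227.5], [0.5019, -0.4423])]
coaster [0.44252009 0.0330044  0.004     ]
can [ 0.58345617 -0.01255358  0.095     ]
beaker [ 0.51447196 -0.3937198   0.11      ]
handle [ 0.65344702 -0.29610557  0.068     ] [ 0.58519559 -0.24828909  0.068     ] [ 0.6193213  -0.27219733  0.068     ]
lidtick [ 0.66008062 -0.25385026  0.034     ]
lidtick [ 0.61800249 -0.31705531  0.034     ]
lidtick [ 0.58328404 -0.24873285  0.034     ]
cantick [ 0.65459348 -0.01896156  0.09      ]
cantick [0.55427061 0.0527463  0.09      ]
cantick [ 0.5422407 -0.0689751  0.09     ]
axis [0.55327906 0.26419141 0.03      ]
```

```bash
cat > plan.py <<'E'
from h import *
def down(yaw): # yaw deg of tool y axis, tool pointing down
    a=np.radians(yaw); y=np.array([np.cos(a),np.sin(a),0]); z=np.array([0,0,-1.]); x=np.cross(y,z)
    return R.from_matrix(np.stack([x,y,z],1))
def plan(wps,start=None):
    """wps: list of (pos,Rot,nrows)"""
    s=manip.sense()
    p=np.array(s['tcp_pos']) if start is None else np.array(start[0])
    r=R.from_quat(s['tool_rot']) if start is None else start[1]
    rows=[]
    for P,Q,n in wps:
        P=np.array(P,float)
        for k in range(n):
            f=1/(n-k)
            d=r.inv().apply((P-p)*f); d=np.round(d,4)
            w=np.round(np.degrees((r.inv()*Q).as_rotvec()*f),1)
            if np.abs(d).max()>.0625 or np.abs(w).max()>10.7 or np.linalg.norm(d)>.0625 or np.linalg.norm(w)>10.7: print('LIMIT',d,w)
            rows.append(d.tolist()+w.tolist())
            p=p+r.apply(d); r=r*R.from_rotvec(np.radians(w))
    for i in range(0,len(rows),10):
        print('[['+','.join('['+','.join(f'{x:g}' for x in q)+']' for q in rows[i:i+10])+']]')
    print('end',p.round(4))
def st():
    s=manip.sense(); r=R.from_quat(s['tool_rot']).as_matrix()
    print('t',round(float(s['t']),2),'tcp',np.round(s['tcp_pos'],4),'ymaw',np.degrees(np.arctan2(r[1,1],r[0,1])).round(1),'z',r[:,2].round(3),'q',np.round(s['q'],2),'F',np.round(s['force'],1),'T',np.round(s['ft_torque'],2),'gap',round(float(s['finger_gap']),3))
E
python3 - <<'E'
from plan import *
plan([([.47,.1,.24],down(20),10),([.5145,-.394,.20],down(-37),10)])
E
```

```text
[[[-0.0425,-0.04,0.0016,-0,0,5.4],[-0.046,-0.0358,0.0016,-0,0,5.4],[-0.0492,-0.0313,0.0016,-0,0,5.4],[-0.0519,-0.0266,0.0016,-0,0,5.4],[-0.0542,-0.0216,0.0017,-0,0,5.4],[-0.056,-0.0163,0.0016,-0,0,5.4],[-0.0573,-0.011,0.0017,-0,0,5.4],[-0.0581,-0.0056,0.0016,-0,0,5.4],[-0.0583,-0.0001,0.0017,-0,0,5.4],[-0.0581,0.0054,0.0016,-0,0,5.5]]]
[[[-0.0479,-0.0127,0.004,0,0,5.7],[-0.049,-0.0079,0.004,0,0,5.7],[-0.0495,-0.003,0.004,0,0,5.7],[-0.0496,0.002,0.004,0,0,5.7],[-0.0491,0.0069,0.004,0,0,5.7],[-0.0482,0.0117,0.004,0,0,5.7],[-0.0468,0.0164,0.004,0,0,5.7],[-0.0449,0.021,0.004,0,0,5.7],[-0.0426,0.0254,0.004,0,0,5.7],[-0.0399,0.0295,0.004,0,0,5.7]]]
end [ 0.5145 -0.394   0.2   ]
```

Call:
play_rows --steps '[[[-0.0425,-0.04,0.0016,0,0,5.4],[-0.046,-0.0358,0.0016,0,0,5.4],[-0.0492,-0.0313,0.0016,0,0,5.4],[-0.0519,-0.0266,0.0016,0,0,5.4],[-0.0542,-0.0216,0.0017,0,0,5.4],[-0.056,-0.0163,0.0016,0,0,5.4],[-0.0573,-0.011,0.0017,0,0,5.4],[-0.0581,-0.0056,0.0016,0,0,5.4],[-0.0583,-0.0001,0.0017,0,0,5.4],[-0.0581,0.0054,0.0016,0,0,5.5]]]' --fingers 1

```text
t: 3.1
tcp_pos: [0.4711, 0.0982, 0.2403]
tool_rot: [0.575, 0.818, 0.0, 0.0]
force: [0.5, 0.6, 0.2]
finger_gap: 0.996
```

Call:
play_rows --steps '[[[-0.0479,-0.0127,0.004,0,0,5.7],[-0.049,-0.0079,0.004,0,0,5.7],[-0.0495,-0.003,0.004,0,0,5.7],[-0.0496,0.002,0.004,0,0,5.7],[-0.0491,0.0069,0.004,0,0,5.7],[-0.0482,0.0117,0.004,0,0,5.7],[-0.0468,0.0164,0.004,0,0,5.7],[-0.0449,0.021,0.004,0,0,5.7],[-0.0426,0.0254,0.004,0,0,5.7],[-0.0399,0.0295,0.004,0,0,5.7]]]'

```text
t: 4.35
tcp_pos: [0.5145, -0.3958, 0.1999]
tool_rot: [0.896, 0.444, 0.0, 0.0]
force: [0.0, 0.0, -0.5]
finger_gap: 1.004
```

Run:
```python
from plan import *
st()
p=manip.snapshot('wrist');save(p,'w1');print(np.round(proj(p,[.5145,-.394,.11]),1)); st()
print(np.linalg.inv(p['world_from_camera'])@np.append(manip.sense()['tcp_pos'],1))
```

```text
t 4.35 tcp [ 0.5145 -0.3958  0.1999] ymaw -37.2 z [ 0. -0. -1.] q [-0.83  0.62  1.42  0.    1.1  -0.18] F [ 0.   0.  -0.5] T [0.01 0.   0.01] gap 1.004
[278.5 226.6]
t 4.4 tcp [ 0.5152 -0.4035  0.1997] ymaw -37.5 z [ 0.003 -0.008 -1.   ] q [-0.83  0.63  1.41 -0.    1.09 -0.18] F [ 1.9 -4.9  0.5] T [-0.21 -0.14 -0.01] gap 0.999
[0.00423165 0.04221923 0.13497544 1.        ]
```

View pics/w1.png

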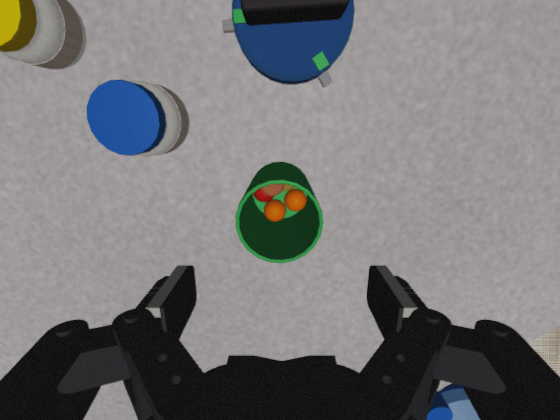

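Run:
```python
from plan import *
manip.snapshot('top');manip.snapshot('top');manip.snapshot('top')
p=manip.snapshot('wrist');save(p,'w2');st()
h=cv2.cvtColor(p['img'],cv2.COLOR_RGB2HSV); m=cv2.inRange(h,np.array((50,120,100)),np.array((80,255,255)))
m[:150]=0
c=np.concatenate([k for k in cv2.findContours(m,cv2.RETR_EXTERNAL,cv2.CHAIN_APPROX_NONE)[0]]); hull=cv2.convexHull(c)
e=cv2.fitEllipse(hull);print(e, atz(p,e[0],.11))
st()
```

```text
t 4.6 tcp [ 0.5141 -0.3934  0.1996] ymaw -37.0 z [-0.001  0.002 -1.   ] q [-0.83  0.62  1.43  0.    1.1  -0.18] F [-1.3  0.5  0.1] T [ 0.04  0.06 -0.02] gap 1.002
((280.3043212890625, 221.68418884277344), (82.51049041748047, 86.40081787109375), 89.7880859375) [ 0.51745155 -0.39044066  0.11      ]
t 4.6 tcp [ 0.5141 -0.3934  0.1996] ymaw -37.0 z [-0.001  0.002 -1.   ] q [-0.83  0.62  1.43  0.    1.1  -0.18] F [-1.3  0.5  0.1] T [ 0.04  0.06 -0.02] gap 1.002
```

Run:
```python
from plan import *
plan([([.5165,-.392,.103],down(-37),4)])
```

```text
[[[0.0006,0.0003,0.0241,-0,-0,-0],[0.0006,0.0003,0.0242,-0,-0,-0],[0.0007,0.0003,0.0241,-0,-0,-0],[0.0006,0.0004,0.0242,-0.1,-0,-0]]]
end [ 0.5165 -0.392   0.103 ]
```

Call:
play_rows --steps '[[[0.0006,0.0003,0.0241,0,0,0],[0.0006,0.0003,0.0242,0,0,0],[0.0007,0.0003,0.0241,0,0,0],[0.0006,0.0004,0.0242,0,0,0],[0,0,0,0,0,0]]]'

```text
t: 5.22
tcp_pos: [0.5161, -0.3898, 0.1018]
tool_rot: [0.895, 0.447, -0.001, -0.003]
force: [-0.1, 0.1, 0.4]
finger_gap: 1.0
```

Call:
play_rows --steps '[[[0,0,0,0,0,0],[0,0,0,0,0,0],[0,0,0,0,0,0],[0,0,0,0,0,0],[0,0,0,0,0,0],[0,0,0,0,0,0]]]' --fingers 0 --squeeze 45

```text
t: 5.98
tcp_pos: [0.5176, -0.3932, 0.1051]
tool_rot: [0.895, 0.446, 0.0, 0.001]
force: [-1.1, 1.6, 6.1]
finger_gap: 0.768
```

Call:
play_rows --steps '[[[0,0,-0.03,0,0,0],[0,0,-0.05,0,0,0],[0,0,-0.06,0,0,0],[0,0,-0.05,0,0,0],[0,0,-0.01,0,0,0],[0,0,0,0,0,0]]]'

```text
t: 6.72
tcp_pos: [0.5168, -0.3926, 0.3032]
tool_rot: [0.895, 0.446, -0.0, 0.0]
force: [-0.1, -0.2, -2.1]
finger_gap: 0.775
```

Run:
```python
from plan import *
st()
p=manip.snapshot('wrist');save(p,'w3')
p=manip.snapshot('scene');save(p,'s3')
```

```text
t 6.72 tcp [ 0.5168 -0.3926  0.3032] ymaw -37.0 z [-0. -0. -1.] q [-0.82  0.52  1.31 -0.    1.31 -0.18] F [-0.1 -0.2 -2.1] T [-0.03 -0.01 -0.03] gap 0.775
```

View pics/w3.png

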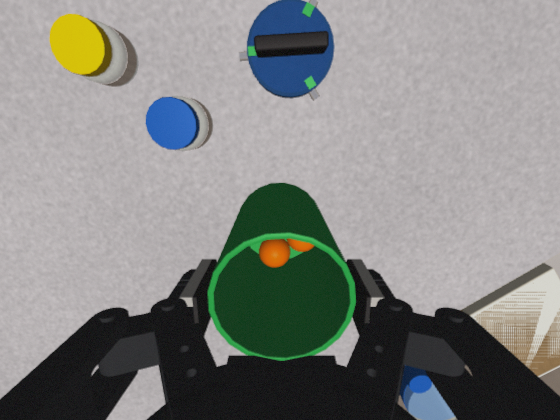

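View pics/s3.png

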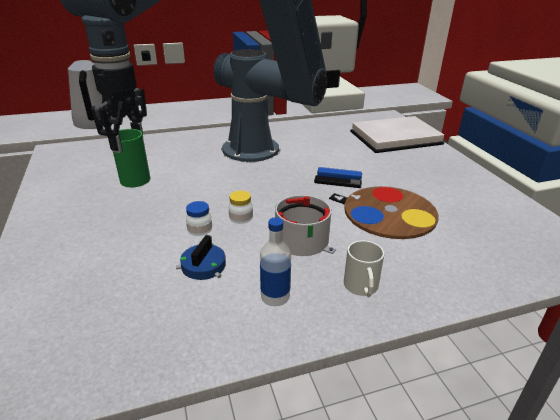

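Run:
```python
from plan import *
plan([([.583,.005,.30],down(0),9)])
```

```text
[[[0.0397,-0.0206,0.0002,-0,-0,-4.1],[0.0411,-0.0177,0.0002,-0,-0,-4.1],[0.0422,-0.0147,0.0002,-0,-0,-4.1],[0.0432,-0.0117,0.0002,-0,-0,-4.1],[0.0439,-0.0086,0.0002,-0,-0,-4.1],[0.0444,-0.0054,0.0003,-0.1,-0,-4.1],[0.0446,-0.0022,0.0002,-0,-0.1,-4.1],[0.0447,0.0009,0.0002,-0.1,-0,-4.2],[0.0445,0.0043,0.0001,-0,-0.1,-4.1]]]
end [0.583 0.005 0.3  ]
```

Call:
play_rows --steps '[[[0.0397,-0.0206,0.0002,0,0,-4.1],[0.0411,-0.0177,0.0002,0,0,-4.1],[0.0422,-0.0147,0.0002,0,0,-4.1],[0.0432,-0.0117,0.0002,0,0,-4.1],[0.0439,-0.0086,0.0002,0,0,-4.1],[0.0444,-0.0054,0.0003,0,0,-4.1],[0.0446,-0.0022,0.0002,0,0,-4.1],[0.0447,0.0009,0.0002,0,0,-4.2],[0.0445,0.0043,0.0001,0,0,-4.1],[0,0,0,0,0,0]]]'

```text
t: 8.07
tcp_pos: [0.5829, 0.0073, 0.299]
tool_rot: [0.706, 0.709, -0.001, -0.002]
force: [0.4, -0.5, -1.8]
finger_gap: 0.769
```

Call:
play_rows --steps '[[[0,0,0,0,8,0],[0,0,0,0,8,0],[0,0,0,0,8,0],[0,0,0,0,8,0],[0,0,0,0,0,0]]]'

```text
t: 8.7
tcp_pos: [0.5833, 0.0011, 0.2987]
tool_rot: [0.682, 0.677, 0.193, -0.196]
force: [0.3, -0.1, -1.1]
finger_gap: 0.768
```

Run:
```python
from plan import *
st()
p=manip.snapshot('scene');save(p,'s4')
```

```text
t 8.7 tcp [0.5833 0.0011 0.2987] ymaw -0.3 z [-0.002  0.529 -0.848] q [-0.43  0.49  1.49  0.51  1.43 -0.56] F [ 0.3 -0.1 -1.1] T [-0.38  0.03  0.03] gap 0.768
```

View pics/s4.png

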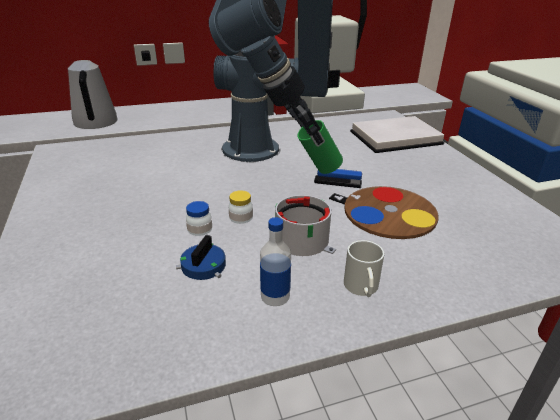

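Call:
play_rows --steps '[[[0,0,0,0,8,0],[0,0,0,0,8,0],[0,0,0,0,8,0],[0,0,0,0,8,0],[0,0,0,0,8,0],[0,0,0,0,0,0]]]'

```text
t: 9.5
tcp_pos: [0.5836, 0.0041, 0.2993]
tool_rot: [0.573, 0.571, 0.414, -0.417]
force: [0.2, 0.1, -2.0]
finger_gap: 0.766
```

Run:
```python
from plan import *
st()
p=manip.snapshot('scene');save(p,'s5')
p=manip.snapshot('top');save(p,'t5')
```

```text
t 9.5 tcp [0.5836 0.0041 0.2993] ymaw -0.0 z [-0.002  0.951 -0.311] q [-0.59  0.72  1.51  0.95  1.8  -0.83] F [ 0.2  0.1 -2. ] T [-0.76  0.01  0.03] gap 0.766
```

View pics/s5.png

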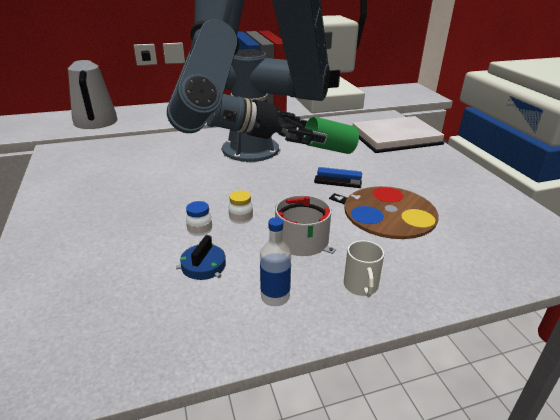

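View pics/t5.png

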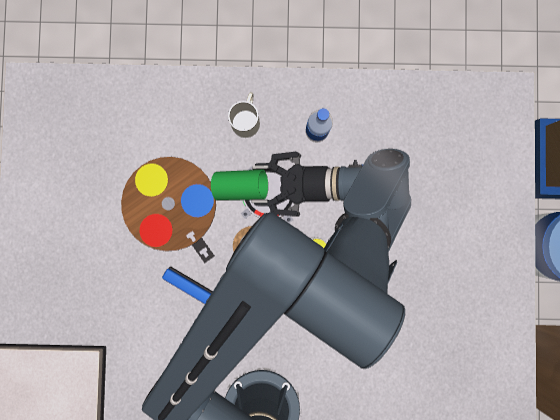

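Call:
play_rows --steps '[[[-0.0145,0,0.0045,0,6,0],[-0.0145,0,0.003,0,6,0],[0,0,0,0,4,0],[0,0,0,0,4,0],[0,0,0,0,3,0],[0,0,0,0,3,0],[0,0,0,0,3,0],[0,0,0,0,0,0]]]'

```text
t: 10.6
tcp_pos: [0.5839, 0.0041, 0.271]
tool_rot: [-0.45, -0.449, -0.545, 0.546]
force: [0.0, 0.4, -1.4]
finger_gap: 0.772
```

Run:
```python
from plan import *
st()
p=manip.snapshot('scene');save(p,'s6')
cv2.imwrite('pics/s6c.png',cv2.resize(cv2.cvtColor(p['img'],cv2.COLOR_RGB2BGR)[80:270,180:460],None,fx=2.8,fy=2.8))
```

```text
t 10.6 tcp [0.5839 0.0041 0.271 ] ymaw 0.0 z [0.    0.981 0.192] q [-0.6   0.98  1.52  1.19  2.07 -0.97] F [ 0.   0.4 -1.4] T [-0.77  0.05  0.04] gap 0.772
```

View pics/s6c.png

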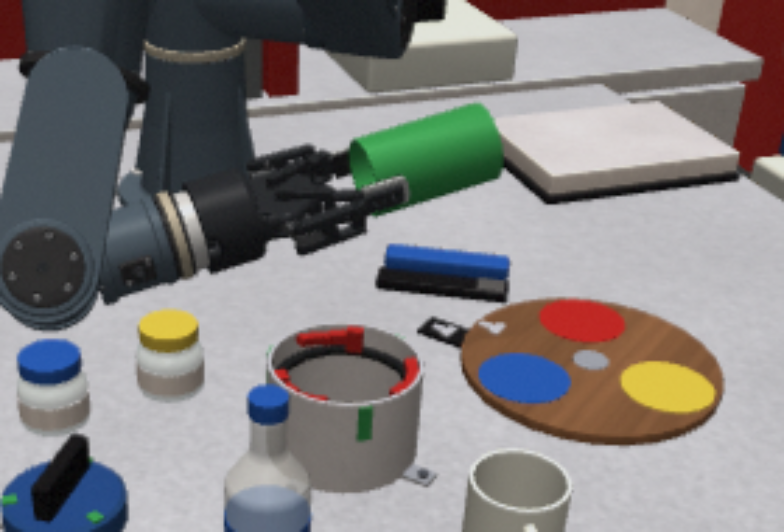

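Call:
play_rows --steps '[[[0,0,0,0,3,0],[0,0,0,0,2,0],[0,0,0,0,2,0],[0,0,0,0,0,0],[0,0,0,0,0,0],[0,0,0,0,0,0]]]'

```text
t: 11.4
tcp_pos: [0.5841, 0.0037, 0.2719]
tool_rot: [0.416, 0.416, 0.572, -0.572]
force: [-0.7, 0.2, -1.5]
finger_gap: 0.772
```

Run:
```python
from plan import *
st()
p=manip.snapshot('scene');save(p,'s7')
cv2.imwrite('pics/s7c.png',cv2.resize(cv2.cvtColor(p['img'],cv2.COLOR_RGB2BGR)[80:270,180:460],None,fx=2.8,fy=2.8))
```

```text
t 11.4 tcp [0.5841 0.0037 0.2719] ymaw -0.0 z [0.    0.951 0.309] q [-0.59  1.03  1.52  1.25  2.15 -0.98] F [-0.7  0.2 -1.5] T [-0.67  0.02 -0.02] gap 0.772
```

View pics/s7c.png

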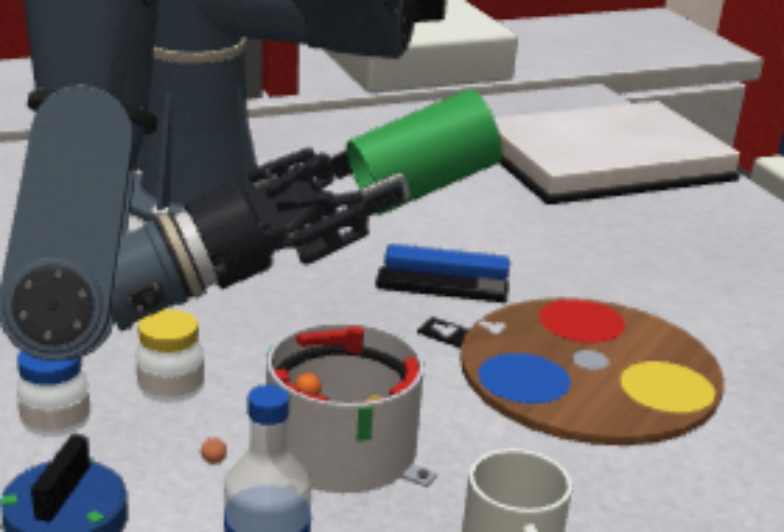

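Run:
```python
from plan import *
q=manip.snapshot('scene')
p=manip.snapshot('top');save(p,'t7')
print(atz(q,(256.4,240.7),.012))
cv2.imwrite('pics/t7c.png',cv2.resize(cv2.cvtColor(p['img'],cv2.COLOR_RGB2BGR)[100:300,200:440],None,fx=3.2,fy=3))
cv2.imwrite('pics/s7d.png',cv2.resize(cv2.cvtColor(q['img'],cv2.COLOR_RGB2BGR)[80:270,180:460],None,fx=2.8,fy=2.8))
```

```text
[ 0.57213307 -0.12839406  0.012     ]
```

View pics/t7c.png

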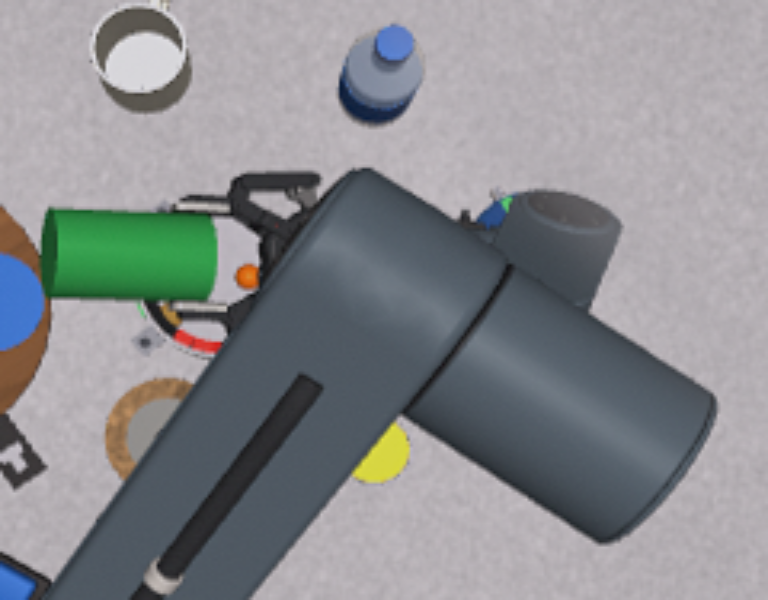

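View pics/s7d.png

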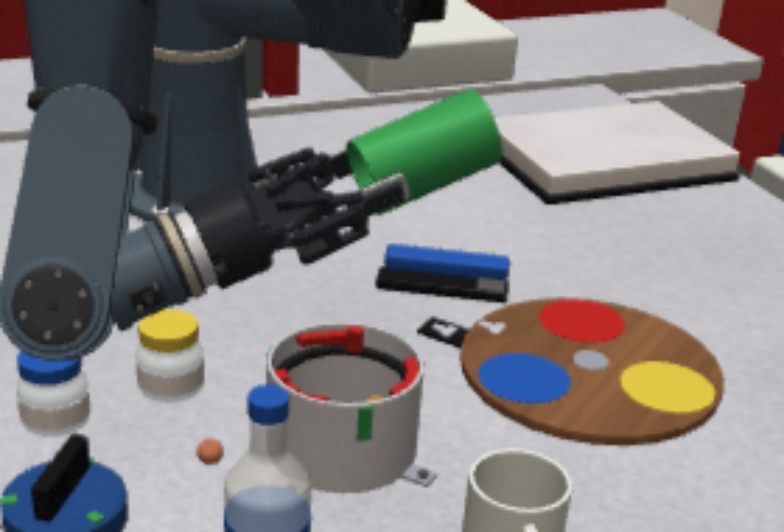

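Call:
play_rows --steps '[[[-0.004,0,0.004,0,0,0],[-0.004,0,0.004,0,0,0],[-0.004,0,0.004,0,0,0],[-0.004,0,0.004,0,0,0],[0,0,0,0,0,0]]]'

```text
t: 12.18
tcp_pos: [0.5839, 0.0245, 0.2611]
tool_rot: [-0.416, -0.415, -0.572, 0.572]
force: [0.5, 0.1, -1.2]
finger_gap: 0.766
```

Call:
play_rows --steps '[[[0,0,0,0,1.5,0],[0,0,0,0,1.5,0],[0,0,0,0,1.5,0],[0,0,0,0,1.5,0],[0,0,0,0,1,0],[0,0,0,0,0,0],[0,0,0,0,0,0]]]'

```text
t: 13.05
tcp_pos: [0.5841, 0.0239, 0.2614]
tool_rot: [0.38, 0.38, 0.596, -0.596]
force: [0.1, -0.2, -0.7]
finger_gap: 0.769
```

Run:
```python
from plan import *
st()
p=manip.snapshot('scene');save(p,'s8')
cv2.imwrite('pics/s8c.png',cv2.resize(cv2.cvtColor(p['img'],cv2.COLOR_RGB2BGR)[80:270,180:460],None,fx=2.8,fy=2.8))
p=manip.snapshot('wrist');save(p,'w8')
```

```text
t 13.05 tcp [0.5841 0.0239 0.2614] ymaw -0.0 z [0.    0.906 0.423] q [-0.54  1.09  1.54  1.32  2.21 -1.02] F [ 0.1 -0.2 -0.7] T [-0.59 -0.01  0.02] gap 0.769
```

View pics/s8c.png

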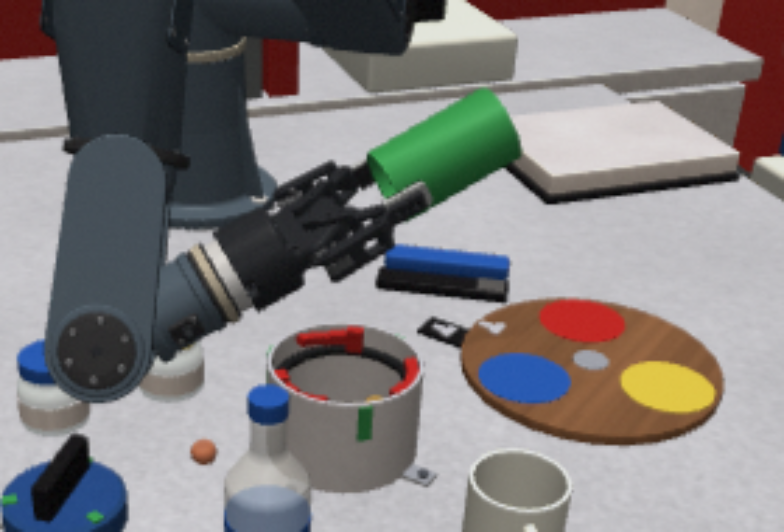

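View pics/w8.png

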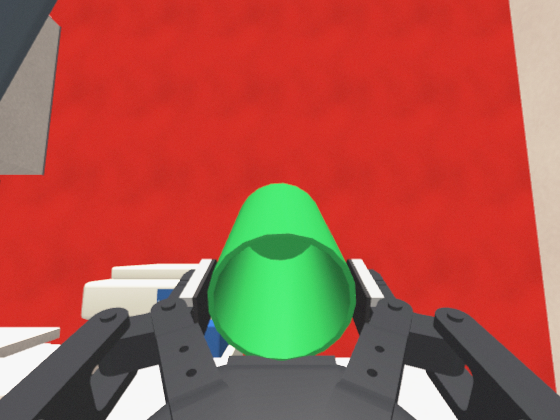

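Call:
play_rows --steps '[[[0.02,0,0,0,-10.5,0],[0.02,0,0,0,-10.5,0],[0,0,0,0,-10.5,0],[0,0,0,0,-10.5,0],[0,0,0,0,-10.5,0],[0,0,0,0,-10.5,0],[0,0,0,0,-10.5,0],[0,0,0,0,-10.5,0],[0,0,0,0,-10.5,0],[0,0,0,0,-10.5,0]]]'

```text
t: 14.4
tcp_pos: [0.5835, 0.0103, 0.2999]
tool_rot: [0.705, 0.704, 0.06, -0.059]
force: [-0.2, 0.0, -0.8]
finger_gap: 0.769
```

Run:
```python
from plan import *
st()
for i in range(2): p=manip.snapshot('top')
save(p,'t9'); st()
cv2.imwrite('pics/t9c.png',cv2.resize(cv2.cvtColor(p['img'],cv2.COLOR_RGB2BGR)[120:300,200:440],None,fx=3.3,fy=3.3,interpolation=cv2.INTER_CUBIC))
plan([([.4425,.033,.25],down(-10),5)])
```

```text
t 14.4 tcp [0.5835 0.0103 0.2999] ymaw -0.1 z [ 0.001  0.168 -0.986] q [-0.25  0.43  1.49  0.17  1.27 -0.31] F [-0.2  0.  -0.8] T [-0.1   0.02 -0.02] gap 0.769
t 14.5 tcp [0.5833 0.0138 0.3006] ymaw 0.3 z [ 0.001  0.174 -0.985] q [-0.25  0.43  1.49  0.18  1.27 -0.31] F [ 0.   0.3 -0.4] T [-0.06 -0.    0.07] gap 0.769
[[[0.0022,-0.0282,0.0106,-0.2,-2,2.1],[0.0015,-0.0283,0.0104,-0.1,-2,2],[0.0009,-0.0283,0.0104,-0.2,-2,2.1],[0.0002,-0.0284,0.0102,-0.1,-2,2],[-0.0004,-0.0284,0.0102,-0.2,-2,2.1]]]
end [0.4425 0.0331 0.25  ]
```

View pics/t9c.png

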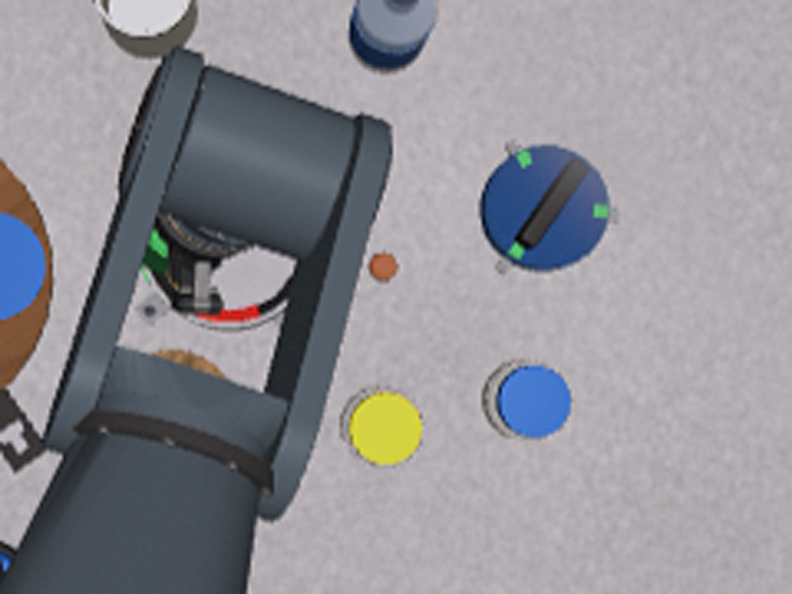

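Run:
```python
from plan import *
plan([([.4425,.033,.25],down(30),5),([.4425,.033,.1125],down(30),4)])
```

```text
[[[0.0022,-0.0282,0.0106,0.5,-2,-5.9],[0.0054,-0.0277,0.0107,0.5,-1.9,-5.9],[0.0086,-0.0268,0.0107,0.6,-1.9,-5.9],[0.0117,-0.0257,0.0107,0.5,-2,-6],[0.0146,-0.0243,0.0104,0.6,-1.9,-5.9],[-0,0,0.0344,-0,-0,-0],[-0,0,0.0344,-0,-0,-0],[-0,0,0.0344,-0,-0,-0],[-0.0001,0,0.0343,-0,-0,-0]]]
end [0.4425 0.033  0.1125]
```

Call:
play_rows --steps '[[[0.0022,-0.0282,0.0106,0.5,-2,-5.9],[0.0054,-0.0277,0.0107,0.5,-1.9,-5.9],[0.0086,-0.0268,0.0107,0.6,-1.9,-5.9],[0.0117,-0.0257,0.0107,0.5,-2,-6],[0.0146,-0.0243,0.0104,0.6,-1.9,-5.9],[0,0,0.0344,0,0,0],[0,0,0.0344,0,0,0],[0,0,0.0344,0,0,0],[0,0,0,0,0,0],[0,0,0,0,0,0]]]'

```text
t: 15.75
tcp_pos: [0.4432, 0.0299, 0.1458]
tool_rot: [0.503, 0.864, -0.0, -0.001]
force: [0.1, -0.8, -0.4]
finger_gap: 0.771
```

Run:
```python
from plan import *
st()
p=manip.snapshot('wrist');save(p,'w10')
p=manip.snapshot('scene')
cv2.imwrite('pics/s10c.png',cv2.resize(cv2.cvtColor(p['img'],cv2.COLOR_RGB2BGR)[80:270,180:460],None,fx=2.8,fy=2.8))
plan([([.4425,.033,.1115],down(30),3)])
```

```text
t 15.75 tcp [0.4432 0.0299 0.1458] ymaw 29.6 z [-0.002  0.001 -1.   ] q [-0.19  0.49  1.98  0.    0.68 -0.7 ] F [ 0.1 -0.8 -0.4] T [-0.02 -0.04 -0.01] gap 0.771
[[[0.0011,0.0001,0.0117,0,-0,-0.1],[0.001,0.0001,0.0116,0,-0,-0.1],[0.0011,0.0001,0.0117,0,-0,-0.2]]]
end [0.4425 0.033  0.1115]
```

View pics/s10c.png

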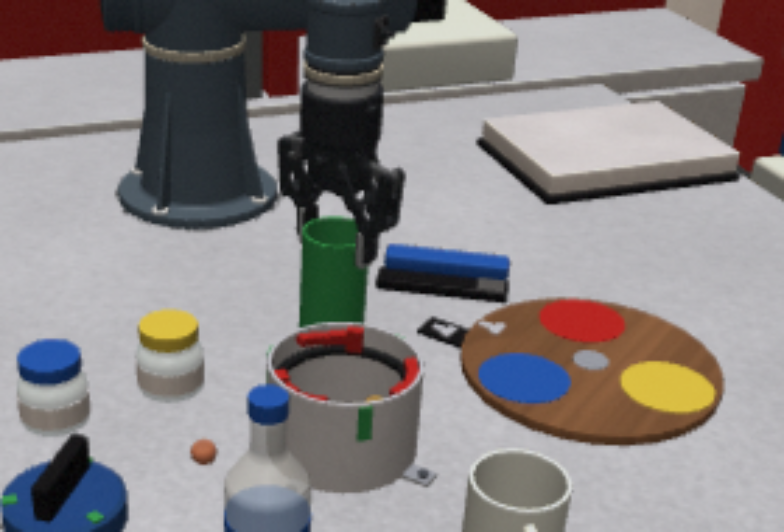

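View pics/w10.png

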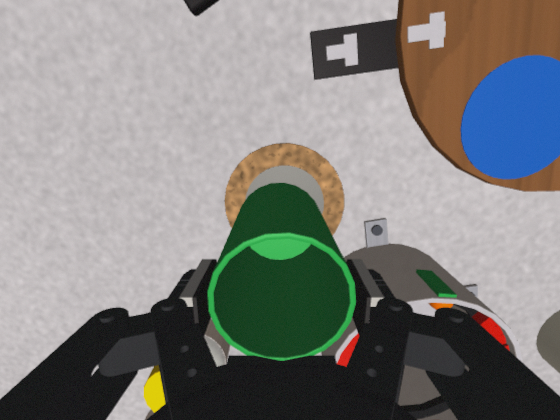

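Call:
play_rows --steps '[[[0.001,0,0.012,0,0,0],[0.001,0,0.012,0,0,0],[0.001,0,0.01,0,0,0],[0,0,0.002,0,0,0],[0,0,0,0,0,0]]]'

```text
t: 16.48
tcp_pos: [0.4408, 0.0332, 0.1092]
tool_rot: [0.502, 0.865, -0.001, -0.002]
force: [-1.0, 0.0, 2.3]
finger_gap: 0.766
```

Call:
play_rows --steps '[[[0,0,0,0,0,0],[0,0,0,0,0,0],[0,0,0,0,0,0],[0,0,-0.02,0,0,0],[0,0,-0.04,0,0,0],[0,0,-0.06,0,0,0],[0,0,-0.05,0,0,0],[0,0,0,0,0,0]]]' --fingers 1

```text
t: 17.48
tcp_pos: [0.4442, 0.0327, 0.2831]
tool_rot: [0.502, 0.865, 0.001, 0.004]
force: [0.3, -0.5, 0.2]
finger_gap: 1.0
```

Run:
```python
from plan import *
st()
p=manip.snapshot('wrist');save(p,'w11')
p=manip.snapshot('top')
cv2.imwrite('pics/t11c.png',cv2.resize(cv2.cvtColor(p['img'],cv2.COLOR_RGB2BGR)[120:300,200:440],None,fx=3.3,fy=3.3,interpolation=cv2.INTER_CUBIC))
```

```text
t 17.48 tcp [0.4442 0.0327 0.2831] ymaw 29.7 z [ 0.008 -0.001 -1.   ] q [-0.18  0.24  1.83  0.    1.06 -0.7 ] F [ 0.3 -0.5  0.2] T [ 0.03 -0.03  0.02] gap 1.0
```

View pics/w11.png

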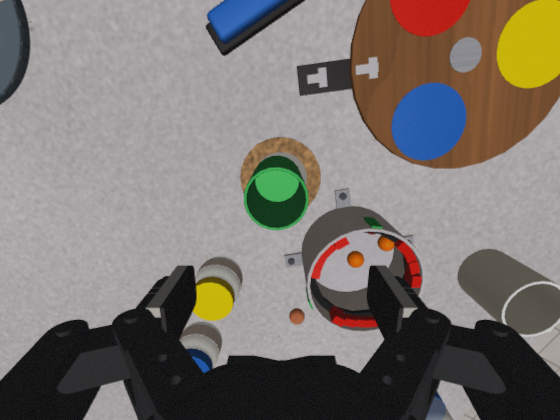

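View pics/t11c.png

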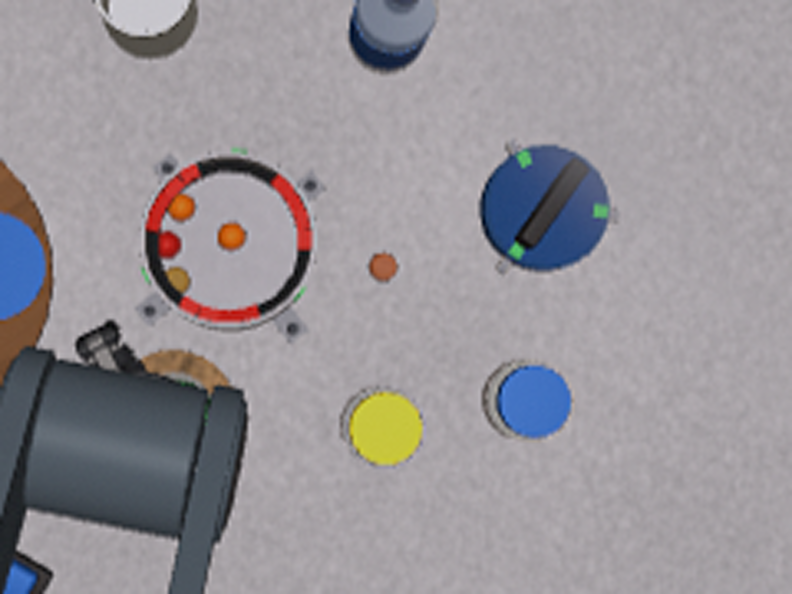

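Run:
```python
from plan import *
from meas import *
p=manip.snapshot('top'); 
b=[x for x in blobs(p,(3,90,90),(12,255,230),.012,15)]; print(b)
P=atz(p,(316.4,200.9),.012);print(P)
plan([([P[0],P[1],.15],down(-10),6)])
```

```text
[(850, [159.7, 185.7], [0.603, 0.2937]), (214, [140.3, 218.0], [0.5124, 0.3444]), (188, [183.5, 227.3], [0.4891, 0.2241]), (96, [204.1, 224.2], [0.4988, 0.1675]), (52, [315.5, 200.5], [0.5705, -0.1388]), (50, [170.9, 245.9], [0.4373, 0.2576]), (41, [205.0, 182.3], [0.615, 0.1683]), (31, [186.0, 243.4], [0.4449, 0.2159]), (30, [154.7, 244.3], [0.4407, 0.3022]), (22, [162.9, 209.9], [0.536, 0.2828]), (20, [255.4, 183.6], [0.6143, 0.0283]), (19, [200.2, 170.9], [0.6463, 0.1826]), (16, [170.9, 212.2], [0.5301, 0.2602]), (15, [271.6, 191.5], [0.593, -0.0169])]
[ 0.56948055 -0.14126953  0.012     ]
[[[-0.0359,0.0043,0.0213,-0,-0,6.6],[-0.0352,0.0084,0.0213,-0,-0,6.6],[-0.034,0.0124,0.0213,-0.1,-0,6.6],[-0.0323,0.0162,0.0214,-0,-0,6.6],[-0.0303,0.0198,0.0213,-0.1,-0,6.6],[-0.0278,0.0232,0.0214,-0,-0.1,6.7]]]
end [ 0.5695 -0.1413  0.15  ]
```

Call:
play_rows --steps '[[[-0.0359,0.0043,0.0213,0,0,6.6],[-0.0352,0.0084,0.0213,0,0,6.6],[-0.034,0.0124,0.0213,0,0,6.6],[-0.0323,0.0162,0.0214,0,0,6.6],[-0.0303,0.0198,0.0213,0,0,6.6],[-0.0278,0.0232,0.0214,0,0,6.7],[0,0,0,0,0,0],[0,0,0,0,0,0]]]' --fingers 0.65

```text
t: 18.62
tcp_pos: [0.5689, -0.1406, 0.1492]
tool_rot: [0.766, 0.643, -0.002, -0.003]
force: [-0.1, -0.3, 0.5]
finger_gap: 0.653
```

Run:
```python
from plan import *
from meas import *
st()
p=manip.snapshot('wrist');save(p,'w12')
bb=blobs(p,(3,90,60),(12,255,230),.012,15);print(bb)
manip.snapshot('top');p=manip.snapshot('wrist');bb=blobs(p,(3,90,60),(12,255,230),.012,60);print(bb);st()
```

```text
t 18.62 tcp [ 0.5689 -0.1406  0.1492] ymaw -10.0 z [-0.007  0.003 -1.   ] q [-0.43  0.62  1.62 -0.    0.91 -0.26] F [-0.1 -0.3  0.5] T [-0.01 -0.01 -0.03] gap 0.653
[(516, [283.5, 208.0], [0.571, -0.1386]), (40, [289.5, 58.8], [0.5963, -0.0205]), (16, [275.5, 58.2], [0.5856, -0.0182])]
[(512, [282.5, 208.0], [0.571, -0.1387])]
t 18.77 tcp [ 0.5698 -0.1404  0.1511] ymaw -10.0 z [-0.003  0.001 -1.   ] q [-0.43  0.62  1.62 -0.    0.91 -0.26] F [-0.6 -0.2 -0.1] T [ 0.05 -0.    0.01] gap 0.649
```

View pics/w12.png

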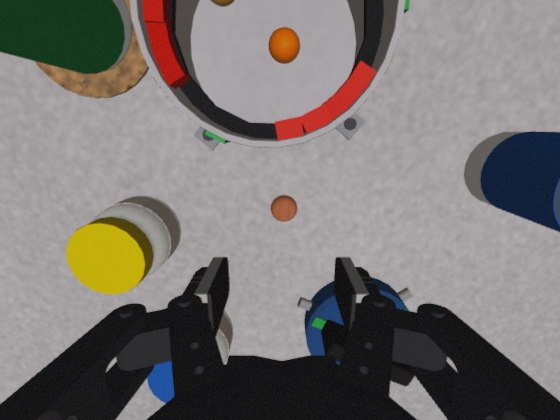

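Run:
```python
from plan import *
plan([([.571,-.1388,.026],down(-10),6)])
```

```text
[[[0.0003,0.0002,0.0209,-0,-0,0],[0.0003,0.0002,0.0208,-0,-0,0],[0.0003,0.0002,0.0209,-0,-0,0],[0.0003,0.0002,0.0208,-0.1,-0,0],[0.0003,0.0002,0.0209,-0,-0,0],[0.0003,0.0003,0.0208,-0.1,-0,0]]]
end [ 0.571  -0.1388  0.026 ]
```

Call:
play_rows --steps '[[[0.0003,0.0002,0.03,0,0,0],[0.0003,0.0002,0.03,0,0,0],[0.0003,0.0002,0.03,0,0,0],[0.0003,0.0002,0.02,0,0,0],[0.0003,0.0002,0.01,0,0,0],[0.0003,0.0002,0.005,0,0,0],[0,0,0,0,0,0]]]'

```text
t: 19.65
tcp_pos: [0.5721, -0.1399, 0.0264]
tool_rot: [0.766, 0.643, -0.001, -0.001]
force: [-0.3, -0.1, -0.2]
finger_gap: 0.648
```

Call:
play_rows --steps '[[[0,0,0,0,0,0],[0,0,0,0,0,0],[0,0,0,0,0,0],[0,0,0,0,0,0],[0,0,0,0,0,0],[0,0,0,0,0,0]]]' --fingers 0 --squeeze 25

```text
t: 20.4
tcp_pos: [0.5721, -0.1401, 0.0265]
tool_rot: [0.766, 0.643, -0.001, -0.0]
force: [0.0, 0.0, 5.2]
finger_gap: 0.253
```

Run:
```python
from plan import *
st()
p=manip.snapshot('wrist');save(p,'w13')
```

```text
t 20.4 tcp [ 0.5721 -0.1401  0.0265] ymaw -10.0 z [-0.001 -0.    -1.   ] q [-0.43  0.82  1.66 -0.    0.66 -0.25] F [0.  0.  5.2] T [-0.04  0.07  0.02] gap 0.253
```

View pics/w13.png

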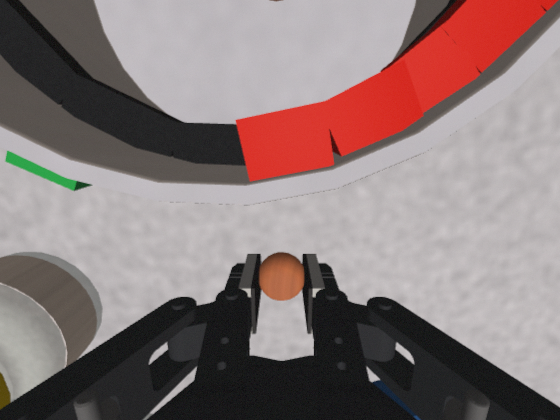

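Run:
```python
from plan import *
plan([([.572,-.14,.17],down(-10),4),([.583,-.0125,.17],down(-10),4),([.583,-.0125,.105],down(-10),2)])
```

```text
[[[0,-0.0001,-0.0359,-0,0,-0],[0,-0.0001,-0.0359,-0,0,-0],[0,-0.0001,-0.0359,-0,0,-0],[0,-0,-0.0358,-0.1,0,-0],[0.0319,-0.0029,-0,0,0,-0],[0.0319,-0.0028,-0,0,0,-0],[0.0318,-0.0029,-0,0,0,-0],[0.0319,-0.0028,-0.0001,0,0,-0],[0,-0,0.0325,0,0,-0],[0,-0,0.0325,0,0,-0]]]
end [ 0.583  -0.0125  0.105 ]
```

Call:
play_rows --steps '[[[0,0,-0.0359,0,0,0],[0,0,-0.0359,0,0,0],[0,0,-0.0359,0,0,0],[0,0,-0.0358,0,0,0],[0.0319,-0.0029,0,0,0,0],[0.0319,-0.0028,0,0,0,0],[0.0318,-0.0029,0,0,0,0],[0.0319,-0.0028,0,0,0,0],[0,0,0.0325,0,0,0],[0,0,0.0325,0,0,0]]]'

```text
t: 21.7
tcp_pos: [0.5829, -0.0116, 0.1037]
tool_rot: [0.766, 0.643, -0.001, -0.001]
force: [0.2, -0.4, -1.1]
finger_gap: 0.258
```

Call:
play_rows --steps '[[[0,0,0,0,0,0],[0,0,0,0,0,0]]]'

```text
t: 21.95
tcp_pos: [0.5833, -0.0125, 0.1049]
tool_rot: [0.766, 0.642, -0.001, -0.001]
force: [-0.9, -0.8, 0.4]
finger_gap: 0.262
```

Call:
play_rows --steps '[[[0,0,0,0,0,0],[0,0,0,0,0,0],[0,0,0,0,0,0],[0,0,-0.04,0,0,0],[0,0,-0.05,0,0,0],[0,0,-0.05,0,0,0]]]' --fingers 0.45

```text
t: 22.7
tcp_pos: [0.583, -0.0124, 0.246]
tool_rot: [0.766, 0.642, -0.001, -0.001]
force: [0.8, 0.2, -0.6]
finger_gap: 0.446
```

Run:
```python
from plan import *
st()
p=manip.snapshot('wrist');save(p,'w14')
plan([([.575,-.2,.245],down(20),4),([.6205,-.2732,.17],down(56.6),4)])
```

```text
t 22.7 tcp [ 0.583  -0.0124  0.246 ] ymaw -10.0 z [-0.003  0.    -1.   ] q [-0.21  0.48  1.55 -0.    1.11 -0.04] F [ 0.8  0.2 -0.6] T [-0.04 -0.06  0.04] gap 0.446
[[[-0.0466,0.0052,0.0022,0.2,0,-7.5],[-0.0468,-0.0009,0.0021,0.1,0.1,-7.5],[-0.0463,-0.007,0.0021,0.2,0,-7.5],[-0.045,-0.013,0.0021,0.1,0.1,-7.5],[-0.0211,0.0044,0.0187,0,-0,-9.2],[-0.0215,0.001,0.0188,0,-0,-9.1],[-0.0214,-0.0024,0.0187,0,-0,-9.2],[-0.0208,-0.0058,0.0188,0,-0,-9.1]]]
end [ 0.6205 -0.2732  0.17  ]
```

View pics/w14.png

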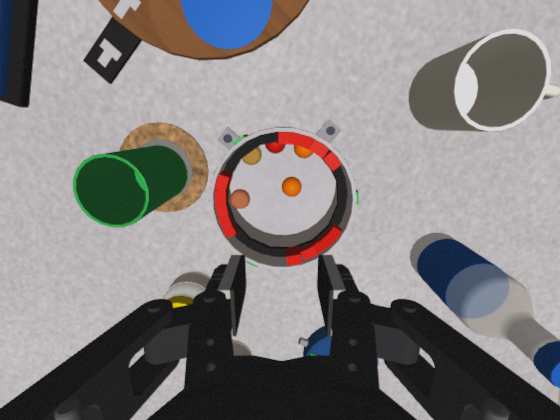

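Run:
```python
from plan import *
from scipy.optimize import least_squares
def fit(p,box,name):
    im=p['img'];h=cv2.cvtColor(im,cv2.COLOR_RGB2HSV)
    m=cv2.inRange(h,np.array((0,150,110)),np.array((8,255,255)))
    # restrict lugs: ring comps
    x0,y0,x1,y1=box; mm=np.zeros_like(m); mm[y0:y1,x0:x1]=m[y0:y1,x0:x1]
    pts=np.argwhere(mm)[:,::-1]
    for z in (.084,.09,.095):
        P=np.array([atz(p,q,z)[:2] for q in pts])
        # keep outer/inner: circle through all red pixels mean radius
        f=lambda v:np.hypot(P[:,0]-v[0],P[:,1]-v[1])-v[2]
        r=least_squares(f,[.583,-.0125,.06],loss='soft_l1',f_scale=.003)
        d=np.hypot(P[:,0]-r.x[0],P[:,1]-r.x[1]); k=d>.05
        r=least_squares(lambda v:f(v)[k],r.x,loss='soft_l1',f_scale=.003)
        d=np.hypot(P[:,0]-r.x[0],P[:,1]-r.x[1])
        print(name,z,r.x.round(4),np.percentile(d[k],[1,50,99]).round(4),len(P))
        a=np.sort(np.degrees(np.arctan2(P[k,1]-r.x[1],P[k,0]-r.x[0]))%360)
        g=np.diff(np.append(a,a[0]+360)); i=np.argsort(g)[-3:]; print('  gaps',[(round(a[j],1),round(g[j],1),round((a[j]+g[j]/2)%120,1)) for j in i])
fit(manip.snapshot('wrist'),(200,120,365,275),'wrist')
fit(manip.snapshot('top'),(235,155,305,235),'top')
p=manip.snapshot('top')
cv2.imwrite('pics/t14.png',cv2.cvtColor(p['img'],cv2.COLOR_RGB2BGR))
```

```text
wrist 0.084 [ 0.5844 -0.0121  0.0612] [0.0519 0.0612 0.0671] 2209
  gaps [(np.float64(95.4), np.float64(47.8), np.float64(119.3)), (np.float64(324.6), np.float64(58.8), np.float64(114.1)), (np.float64(204.1), np.float64(59.6), np.float64(113.8))]
wrist 0.09 [ 0.5847 -0.0105  0.0599] [0.0514 0.0599 0.0657] 2209
  gaps [(np.float64(95.4), np.float64(47.8), np.float64(119.3)), (np.float64(324.6), np.float64(58.8), np.float64(114.0)), (np.float64(204.1), np.float64(59.5), np.float64(113.9))]
wrist 0.095 [ 0.585  -0.0092  0.0589] [0.0512 0.0589 0.0645] 2209
  gaps [(np.float64(95.4), np.float64(47.9), np.float64(119.4)), (np.float64(324.5), np.float64(58.8), np.float64(114.0)), (np.float64(204.2), np.float64(59.5), np.float64(113.9))]
top 0.084 [ 0.5803 -0.0155  0.0566] [0.0513 0.0568 0.0639] 119
  gaps [(np.float64(99.7), np.float64(37.1), np.float64(118.3)), (np.float64(200.6), np.float64(109.2), np.float64(15.2)), (np.float64(315.7), np.float64(126.6), np.float64(19.0))]
top 0.09 [ 0.5799 -0.0156  0.0563] [0.0511 0.0565 0.0636] 119
  gaps [(np.float64(99.7), np.float64(37.1), np.float64(118.3)), (np.float64(200.6), np.float64(109.2), np.float64(15.2)), (np.float64(315.7), np.float64(126.6), np.float64(19.0))]
top 0.095 [ 0.5795 -0.0157  0.0562] [0.051  0.0563 0.0633] 119
  gaps [(np.float64(99.7), np.float64(37.1), np.float64(118.2)), (np.float64(200.5), np.float64(109.3), np.float64(15.2)), (np.float64(315.7), np.float64(126.5), np.float64(19.0))]
```

View pics/t14.png

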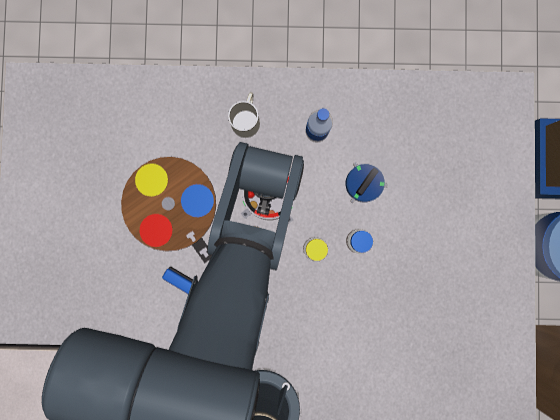

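Call:
play_rows --steps '[[[-0.0466,0.0052,0.0022,0,0,-7.5],[-0.0468,-0.0009,0.0021,0,0,-7.5],[-0.0463,-0.007,0.0021,0,0,-7.5],[-0.045,-0.013,0.0021,0,0,-7.5],[-0.0211,0.0044,0.0187,0,0,-9.2],[-0.0215,0.001,0.0188,0,0,-9.1],[-0.0214,-0.0024,0.0187,0,0,-9.2],[-0.0208,-0.0058,0.0188,0,0,-9.1],[0,0,0,0,0,0],[0,0,0,0,0,0]]]' --fingers 0.6

```text
t: 24.15
tcp_pos: [0.6156, -0.2716, 0.1599]
tool_rot: [0.289, 0.957, 0.0, -0.003]
force: [-0.4, 0.1, -0.2]
finger_gap: 0.605
```

Run:
```python
from plan import *
st()
manip.snapshot('top')
p=manip.snapshot('wrist');save(p,'w15');st()
h=cv2.cvtColor(p['img'],cv2.COLOR_RGB2HSV)
m=cv2.inRange(h,np.array((45,90,100)),np.array((85,255,255)))
n,l,s_,c=cv2.connectedComponentsWithStats(m)
for i in range(1,n):
    if s_[i,4]>30: print(s_[i,4],c[i].round(1),atz(p,c[i],.034).round(4))
```

```text
t 24.15 tcp [ 0.6156 -0.2716  0.1599] ymaw 56.4 z [-0.005  0.002 -1.   ] q [-0.58  0.7   1.38 -0.    1.06 -1.57] F [-0.4  0.1 -0.2] T [0.01 0.03 0.02] gap 0.605
t 24.25 tcp [ 0.6162 -0.2717  0.1612] ymaw 56.5 z [-0.003  0.001 -1.   ] q [-0.58  0.7   1.38 -0.    1.06 -1.57] F [ 0.1 -0.8 -0.5] T [ 0.01 -0.05  0.04] gap 0.594
168 [286. 168.] [ 0.5848 -0.2468  0.034 ]
145 [242.8 242.8] [ 0.6192 -0.3155  0.034 ]
147 [328.  243.3] [ 0.6616 -0.2522  0.034 ]
```

View pics/w15.png

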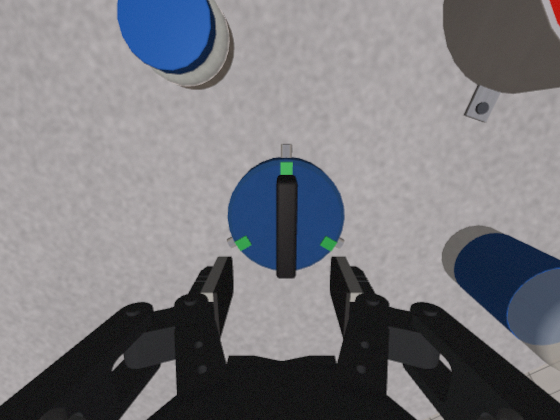

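Run:
```python
from plan import *
plan([([.6217,-.2717,.11],down(56.3),3),([.6217,-.2717,.061],down(56.3),3)])
```

```text
[[[-0.0016,0.001,0.0171,-0,-0,0.1],[-0.0015,0.001,0.0171,-0,-0.1,0.1],[-0.0015,0.0011,0.017,-0,-0,0],[-0,-0,0.0163,-0,-0,0],[-0,-0,0.0164,-0,-0,0],[-0.0001,-0,0.0163,-0,-0,0]]]
end [ 0.6217 -0.2717  0.061 ]
```

Call:
play_rows --steps '[[[-0.0016,0.001,0.0171,0,0,0.1],[-0.0015,0.001,0.0171,0,0,0.1],[-0.0015,0.0011,0.017,0,0,0],[0,0,0.0163,0,0,0],[0,0,0.0164,0,0,0],[0,0,0.0163,0,0,0],[0,0,0,0,0,0]]]'

```text
t: 25.12
tcp_pos: [0.6208, -0.2719, 0.0586]
tool_rot: [0.289, 0.957, 0.0, -0.003]
force: [-0.4, 0.0, 0.6]
finger_gap: 0.601
```

Call:
play_rows --steps '[[[0,0,0,0,0,0],[0,0,0,0,0,0],[0,0,0,0,0,0],[0,0,0,0,0,0],[0,0,0,0,0,0],[0,0,0,0,0,0]]]' --fingers 0 --squeeze 100

```text
t: 25.88
tcp_pos: [0.6227, -0.273, 0.0618]
tool_rot: [0.289, 0.957, -0.0, -0.0]
force: [0.1, 0.2, 5.5]
finger_gap: 0.173
```

Run:
```python
from plan import *
st()
p=manip.snapshot('wrist');save(p,'w16')
```

```text
t 25.88 tcp [ 0.6227 -0.273   0.0618] ymaw 56.4 z [-0.    -0.001 -1.   ] q [-0.58  0.84  1.41 -0.    0.89 -1.56] F [0.1 0.2 5.5] T [ 0.07 -0.01 -0.01] gap 0.173
```

View pics/w16.png

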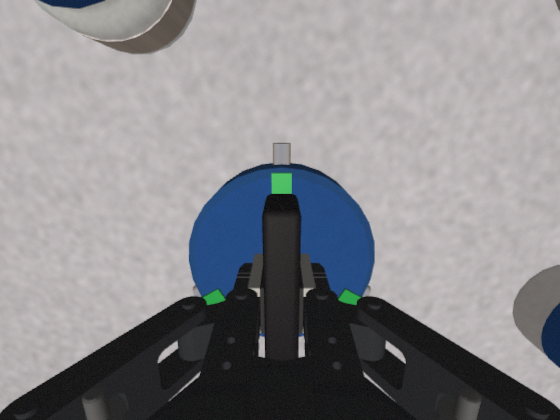

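Run:
```python
from plan import *
from meas import *
p=manip.snapshot('wrist')
h=cv2.cvtColor(p['img'],cv2.COLOR_RGB2HSV)
m=cv2.inRange(h,np.array((45,90,100)),np.array((85,255,255)))
n,l,s_,c=cv2.connectedComponentsWithStats(m); s=manip.sense(); r=R.from_quat(s['tool_rot'])
for i in range(1,n):
    if s_[i,4]>30: print(s_[i,4],c[i].round(1),r.inv().apply(atz(p,c[i],.034)-s['tcp_pos']).round(4))
plan([([.6227,-.273,.2],down(56.4),4),([.584,-.0115,.2],down(24),6)])
```

```text
430 [281.3 182.9] [ 0.0458 -0.0004  0.0277]
208 [214.  297.3] [-0.0194 -0.0383  0.0278]
209 [348.6 297.3] [-0.0194  0.0375  0.0277]
[[[-0,-0,-0.0346,-0,0,-0],[-0,-0,-0.0345,-0,0,-0],[-0,-0,-0.0346,-0,0,-0],[-0.0001,-0.0001,-0.0345,-0.1,0,-0],[0.0295,0.0327,0,0,-0,5.4],[0.0325,0.0298,0,0,-0,5.4],[0.0351,0.0266,0,0,-0,5.4],[0.0375,0.0232,0,0,-0,5.4],[0.0395,0.0196,0,0,-0,5.4],[0.0411,0.0157,0.0001,0,-0,5.4]]]
end [ 0.584  -0.0115  0.2   ]
```

Call:
play_rows --steps '[[[0,0,-0.0346,0,0,0],[0,0,-0.0345,0,0,0],[0,0,-0.0346,0,0,0],[0,0,-0.0345,0,0,0],[0.0295,0.0327,0,0,0,5.4],[0.0325,0.0298,0,0,0,5.4],[0.0351,0.0266,0,0,0,5.4],[0.0375,0.0232,0,0,0,5.4],[0.0395,0.0196,0,0,0,5.4],[0.0411,0.0157,0.0001,0,0,5.4]]]'

```text
t: 27.22
tcp_pos: [0.5824, -0.0095, 0.1981]
tool_rot: [0.546, 0.838, -0.001, -0.002]
force: [-0.6, 0.2, -2.2]
finger_gap: 0.169
```

Call:
play_rows --steps '[[[0,0,0,0,0,0],[0,0,0,0,0,0],[0,0,0,0,0,0]]]'

```text
t: 27.6
tcp_pos: [0.5837, -0.0122, 0.1987]
tool_rot: [0.545, 0.838, -0.001, -0.001]
force: [0.1, 0.3, -0.9]
finger_gap: 0.172
```

Run:
```python
from plan import *
st()
p=manip.snapshot('wrist');save(p,'w17')
s=manip.sense(); r=R.from_quat(s['tool_rot'])
h=cv2.cvtColor(p['img'],cv2.COLOR_RGB2HSV)
m=cv2.inRange(h,np.array((45,90,100)),np.array((85,255,255)))
n,l,s_,c=cv2.connectedComponentsWithStats(m)
z=s['tcp_pos'][2]-.0618+.034
for i in range(1,n):
    if s_[i,4]>30: print(s_[i,4],c[i].round(1),r.inv().apply(atz(p,c[i],z)-s['tcp_pos']).round(4))
p=manip.snapshot('scene')
cv2.imwrite('pics/s17.png',cv2.resize(cv2.cvtColor(p['img'],cv2.COLOR_RGB2BGR)[80:270,180:460],None,fx=2.8,fy=2.8))
# target TCP so that lid centre on (.584,-.0115)
Q=down(24); t=np.array([.584,-.0115,0])-Q.apply([.002,-.0004,0]); print(t)
plan([([t[0],t[1],.165],Q,3)])
```

```text
t 27.6 tcp [ 0.5837 -0.0122  0.1987] ymaw 23.9 z [-0.002  0.    -1.   ] q [-0.21  0.54  1.59 -0.    1.01 -0.63] F [ 0.1  0.3 -0.9] T [-0.02 -0.02 -0.  ] gap 0.172
2053 [113.3  83.8] [ 0.0912 -0.0761  0.0281]
48 [282.5 127. ] [0.0724 0.0007 0.0279]
429 [281.3 182.9] [0.0457 0.0001 0.0279]
218 [213.7 297.2] [-0.0195 -0.0379  0.0279]
222 [348.7 297.2] [-0.0194  0.0381  0.0277]
[ 0.58517889 -0.0131644   0.        ]
[[[-0.0005,0.0003,0.0112,-0,-0,-0],[-0.0005,0.0004,0.0113,-0.1,-0,-0.1],[-0.0005,0.0003,0.0112,-0,-0.1,-0]]]
end [ 0.5852 -0.0132  0.165 ]
```

View pics/s17.png

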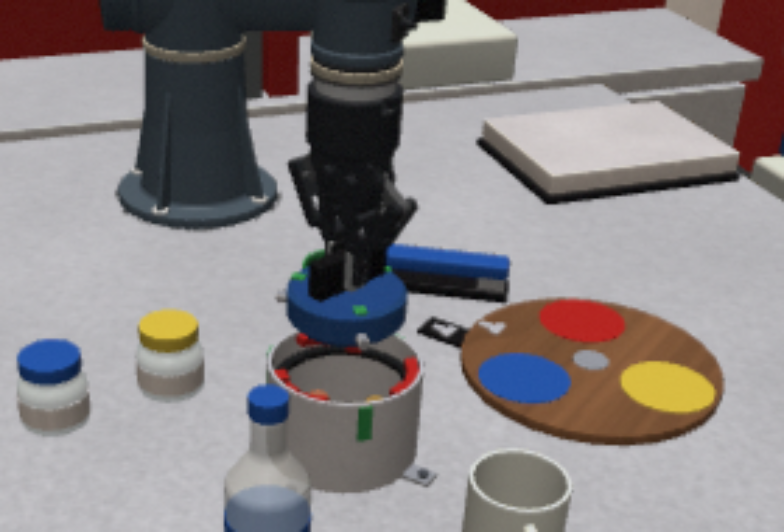

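View pics/w17.png

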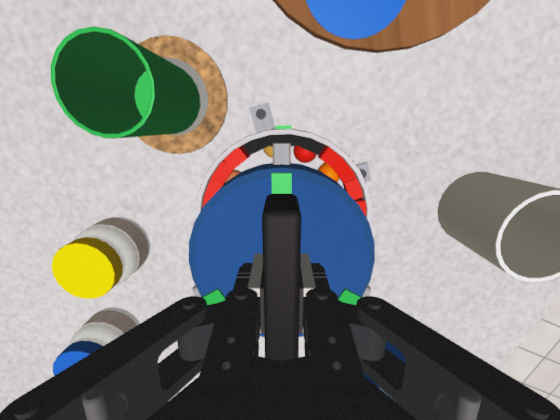

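Call:
play_rows --steps '[[[-0.0005,0.0003,0.0112,0,0,0],[-0.0005,0.0004,0.0113,0,0,0],[-0.0005,0.0003,0.0112,0,0,0],[0,0,0.008,0,0,0],[0,0,0.008,0,0,0],[0,0,0,0,0,0]]]'

```text
t: 28.45
tcp_pos: [0.5844, -0.0119, 0.1484]
tool_rot: [0.545, 0.839, -0.001, -0.002]
force: [-0.8, -0.6, -0.7]
finger_gap: 0.177
```

Call:
play_rows --steps '[[[0,0,0.006,0,0,0],[0,0,0.006,0,0,0],[0,0,0,0,0,0]]]'

```text
t: 28.82
tcp_pos: [0.5845, -0.0119, 0.1367]
tool_rot: [0.545, 0.838, -0.001, -0.002]
force: [-0.5, 0.1, -2.4]
finger_gap: 0.174
```

Run:
```python
from plan import *
st()
p=manip.snapshot('wrist');save(p,'w18')
p=manip.snapshot('scene')
cv2.imwrite('pics/s18.png',cv2.resize(cv2.cvtColor(p['img'],cv2.COLOR_RGB2BGR)[80:270,180:460],None,fx=2.8,fy=2.8))
```

```text
t 28.82 tcp [ 0.5845 -0.0119  0.1367] ymaw 24.0 z [-0.003  0.001 -1.   ] q [-0.21  0.63  1.64 -0.    0.88 -0.63] F [-0.5  0.1 -2.4] T [ 0.03  0.01 -0.02] gap 0.174
```

View pics/w18.png

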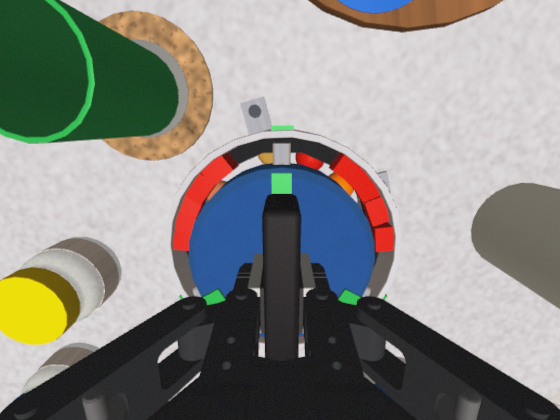

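Call:
play_rows --steps '[[[0,0,0.005,0,0,0],[0,0,0.004,0,0,0],[0,0,0.001,0,0,0],[0,0,0,0,0,0]]]'

```text
t: 29.42
tcp_pos: [0.5848, -0.012, 0.1271]
tool_rot: [0.545, 0.838, -0.0, -0.001]
force: [-0.6, 0.8, -1.1]
finger_gap: 0.168
```

Run:
```python
from plan import *
st()
```

```text
t 29.43 tcp [ 0.5848 -0.012   0.1271] ymaw 24.0 z [-0.002  0.    -1.   ] q [-0.21  0.65  1.64 -0.    0.85 -0.63] F [-0.6  0.8 -1.1] T [0.03 0.01 0.04] gap 0.168
```

Call:
play_rows --steps '[[[0,0,0,0,0,8],[0,0,0,0,0,8],[0,0,0,0,0,8],[0,0,0,0,0,8],[0,0,0,0,0,0]]]' --squeeze 120

```text
t: 30.05
tcp_pos: [0.585, -0.012, 0.1273]
tool_rot: [0.754, 0.656, -0.001, -0.001]
force: [0.5, 0.4, -0.4]
finger_gap: 0.17
```

Run:
```python
from plan import *
st()
```

```text
t 30.05 tcp [ 0.585  -0.012   0.1273] ymaw -7.9 z [-0.002  0.    -1.   ] q [-0.21  0.65  1.64 -0.    0.85 -0.07] F [ 0.5  0.4 -0.4] T [-0.02 -0.05 -0.  ] gap 0.17
```

Call:
play_rows --steps '[[[0,0,0,0,0,5],[0,0,0,0,0,5],[0,0,0.0005,0,0,4],[0,0,0.0005,0,0,4],[0,0,0,0,0,0]]]'

```text
t: 30.68
tcp_pos: [0.5838, -0.012, 0.1252]
tool_rot: [0.847, 0.531, -0.002, -0.001]
force: [-0.4, -1.0, -8.9]
finger_gap: 0.167
```

Run:
```python
from plan import *
st()
```

```text
t 30.68 tcp [ 0.5838 -0.012   0.1252] ymaw -25.9 z [-0.005  0.    -1.   ] q [-0.21  0.65  1.64 -0.    0.85  0.24] F [-0.4 -1.  -8.9] T [-0.24 -0.11 -0.01] gap 0.167
```

Call:
play_rows --steps '[[[0,0,0.0007,0,0,4],[0,0,0.0007,0,0,4],[0,0,0.0005,0,0,4],[0,0,0,0,0,0]]]'

```text
t: 31.18
tcp_pos: [0.5841, -0.0118, 0.1235]
tool_rot: [0.899, 0.439, -0.002, -0.001]
force: [-1.1, -0.8, -9.8]
finger_gap: 0.166
```

Run:
```python
from plan import *
st()
```

```text
t 31.18 tcp [ 0.5841 -0.0118  0.1235] ymaw -37.9 z [-0.004  0.001 -1.   ] q [-0.21  0.65  1.64  0.    0.85  0.45] F [-1.1 -0.8 -9.8] T [-0.12 -0.17 -0.14] gap 0.166
```

Call:
play_rows --steps '[[[0,0,0,0,0,3],[0,0,0,0,0,3],[0,0,0,0,0,2],[0,0,0,0,0,2],[0,0,0,0,0,0]]]'

```text
t: 31.8
tcp_pos: [0.5834, -0.0109, 0.1236]
tool_rot: [0.933, 0.36, -0.002, -0.002]
force: [-2.0, 5.2, -11.6]
finger_gap: 0.167
```

Run:
```python
from plan import *
st()
p=manip.snapshot('wrist');save(p,'w19')
p=manip.snapshot('scene')
cv2.imwrite('pics/s19.png',cv2.resize(cv2.cvtColor(p['img'],cv2.COLOR_RGB2BGR)[80:270,180:460],None,fx=2.8,fy=2.8))
```

```text
t 31.8 tcp [ 0.5834 -0.0109  0.1236] ymaw -47.8 z [-0.006  0.001 -1.   ] q [-0.21  0.65  1.64  0.    0.85  0.62] F [ -2.    5.2 -11.6] T [ 0.73 -0.05  1.39] gap 0.167
```

View pics/w19.png

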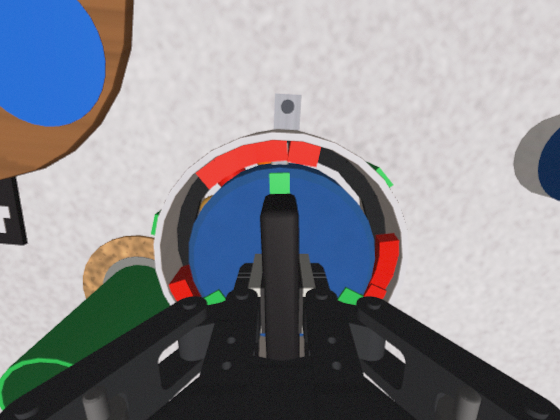

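View pics/s19.png

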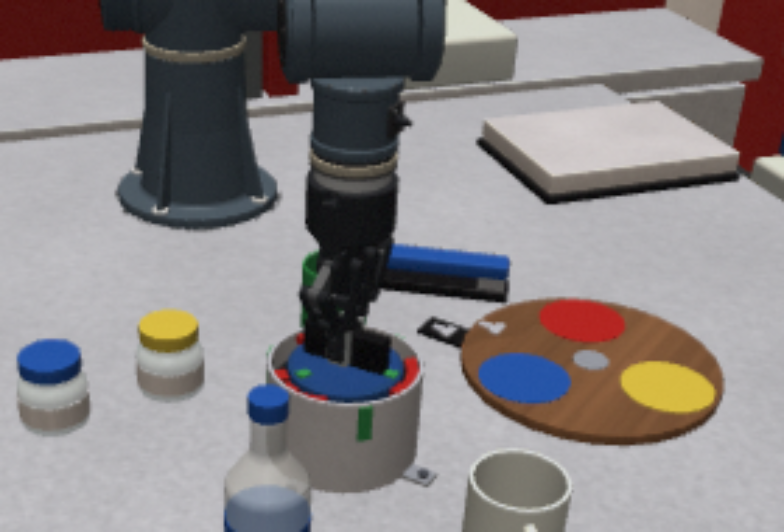

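Call:
play_rows --steps '[[[0,0,0.0005,0,0,0],[0,0,0,0,0,0],[0,0,0,0,0,0],[0,0,0,0,0,0]]]' --fingers 0.45

```text
t: 32.4
tcp_pos: [0.5855, -0.0125, 0.1246]
tool_rot: [0.934, 0.358, -0.0, -0.0]
force: [0.1, 0.2, -0.1]
finger_gap: 0.449
```

Call:
play_rows --steps '[[[0,0,-0.02,0,0,0],[0,0,-0.04,0,0,0],[0,0,-0.05,0,0,0],[0,0,-0.03,0,0,0],[0,0,0,0,0,0],[0,0,0,0,0,0]]]' --squeeze 45

```text
t: 33.15
tcp_pos: [0.5844, -0.012, 0.263]
tool_rot: [0.934, 0.358, -0.002, -0.001]
force: [-0.2, -0.3, -0.5]
finger_gap: 0.451
```

Run:
```python
from plan import *
st()
p=manip.snapshot('wrist');save(p,'w20')
h=cv2.cvtColor(p['img'],cv2.COLOR_RGB2HSV)
m=cv2.inRange(h,np.array((45,90,100)),np.array((85,255,255)))
n,l,s_,c=cv2.connectedComponentsWithStats(m)
for i in range(1,n):
    if s_[i,4]>30: print(s_[i,4],c[i].round(1),atz(p,c[i],.0955).round(4))
q=manip.snapshot('scene')
cv2.imwrite('pics/s20.png',cv2.resize(cv2.cvtColor(q['img'],cv2.COLOR_RGB2BGR)[80:270,180:460],None,fx=2.8,fy=2.8))
```

```text
t 33.15 tcp [ 0.5844 -0.012   0.263 ] ymaw -48.1 z [-0.004  0.001 -1.   ] q [-0.21  0.47  1.53 -0.    1.15  0.63] F [-0.2 -0.3 -0.5] T [ 0.06  0.03 -0.02] gap 0.451
115 [278.3 154.9] [0.6173 0.0208 0.0955]
122 [318.1 220.5] [ 0.5954 -0.0533  0.0955]
118 [243.3 222.7] [0.5425 0.0018 0.0955]
443 [156.2 272.6] [0.4359 0.0353 0.0955]
```

View pics/w20.png

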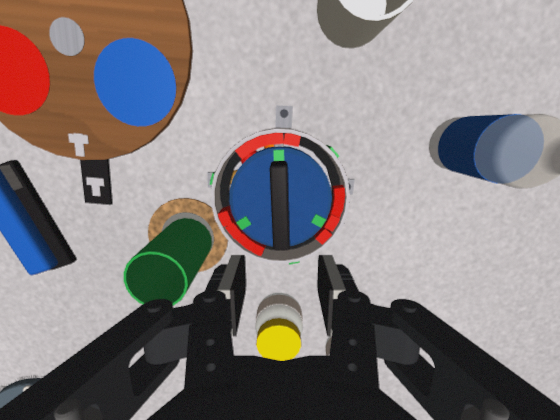

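View pics/s20.png

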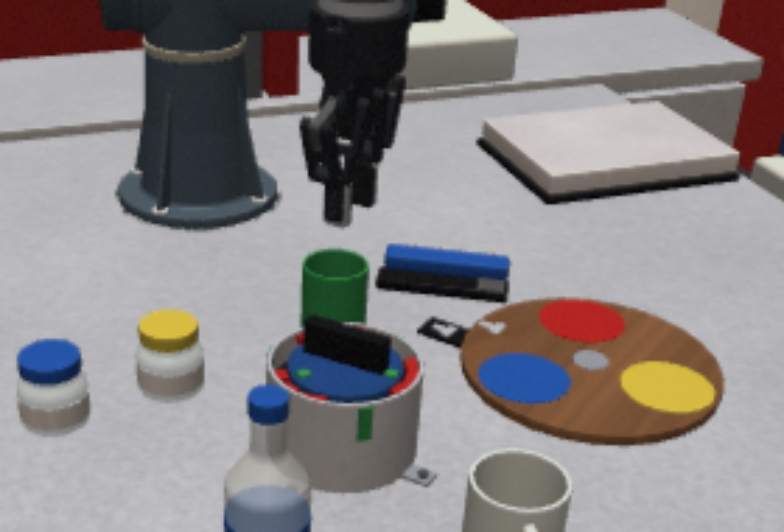

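Run:
```python
from plan import *
from meas import *
p=manip.snapshot('top')
print(blobs(p,(22,120,90),(35,255,255),.072,30)); print(blobs(p,(103,120,100),(115,255,255),.072,100))
plan([([.438,-.1386,.2],down(-23),5)])
```

```text
[(866, [150.9, 179.6], [0.6134, 0.3026]), (375, [316.4, 249.3], [0.4381, -0.1387])]
[(826, [196.9, 200.3], [0.5607, 0.1793]), (613, [545.0, 159.1], [0.6884, -0.7391]), (365, [361.5, 241.1], [0.4621, -0.2566]), (332, [176.6, 280.2], [0.3498, 0.2265]), (224, [268.9, 204.3], [0.5539, -0.0112]), (106, [322.6, 114.0], [0.7977, -0.1493])]
[[[-0.0387,-0.0007,0.0126,-0.1,0,-5],[-0.0384,-0.004,0.0125,-0.1,0,-5],[-0.0379,-0.0074,0.0126,-0,0.1,-5],[-0.0372,-0.0107,0.0125,-0.1,0,-5],[-0.0361,-0.0139,0.0124,-0,0.1,-5]]]
end [ 0.438  -0.1386  0.2   ]
```

Call:
play_rows --steps '[[[-0.0387,-0.0007,0.0126,0,0,-5],[-0.0384,-0.004,0.0125,0,0,-5],[-0.0379,-0.0074,0.0126,0,0,-5],[-0.0372,-0.0107,0.0125,0,0,-5],[-0.0361,-0.0139,0.0124,0,0,-5],[0,0,0,0,0,0],[0,0,0,0,0,0]]]' --fingers 1

```text
t: 34.17
tcp_pos: [0.4394, -0.1388, 0.2012]
tool_rot: [0.834, 0.551, -0.001, -0.001]
force: [0.3, -0.1, -0.1]
finger_gap: 0.999
```

Run:
```python
from plan import *
from meas import *
manip.snapshot('top');p=manip.snapshot('wrist');save(p,'w21');st()
b=blobs(p,(22,120,90),(35,255,255),.072,100);print(b)
P=b[0][2]
plan([([P[0],P[1],.046],down(-23),5)])
```

```text
t 34.27 tcp [ 0.4399 -0.1385  0.2016] ymaw -23.0 z [-0.001  0.    -1.   ] q [-0.55  0.4   1.89 -0.    0.86 -0.15] F [-0.6 -0.2 -0.1] T [0.   0.02 0.02] gap 1.001
[(3197, [279.0, 211.7], [0.439, -0.1371])]
[[[0.0002,-0.0002,0.0311,-0,0,-0],[0.0002,-0.0002,0.0311,-0,0,-0],[0.0002,-0.0003,0.0311,-0,0,-0],[0.0002,-0.0002,0.0311,-0,0,-0],[0.0002,-0.0003,0.0312,-0.1,0,-0]]]
end [ 0.439  -0.1371  0.046 ]
```

View pics/w21.png

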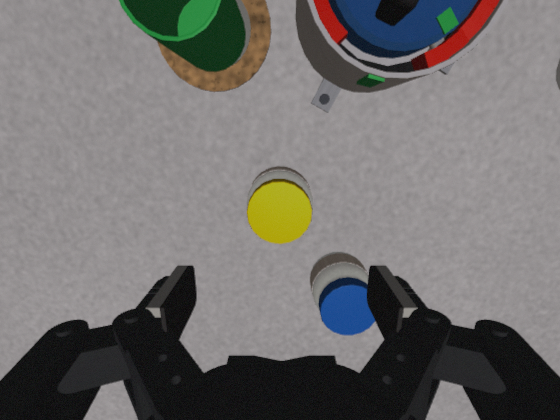

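Call:
play_rows --steps '[[[0.0002,-0.0002,0.0311,0,0,0],[0.0002,-0.0002,0.0311,0,0,0],[0.0002,-0.0003,0.0311,0,0,0],[0.0002,-0.0002,0.0311,0,0,0],[0.0002,-0.0003,0.0312,0,0,0],[0,0,0,0,0,0]]]'

```text
t: 35.02
tcp_pos: [0.4377, -0.1362, 0.0443]
tool_rot: [0.834, 0.552, -0.002, -0.002]
force: [-0.8, 0.5, 0.1]
finger_gap: 0.998
```

Call:
play_rows --steps '[[[0,0,0,0,0,0],[0,0,0,0,0,0],[0,0,0,0,0,0],[0,0,0,0,0,0],[0,0,0,0,0,0]]]' --fingers 0 --squeeze 55

```text
t: 35.65
tcp_pos: [0.4387, -0.1372, 0.0475]
tool_rot: [0.834, 0.552, -0.0, 0.0]
force: [0.2, 2.7, 7.3]
finger_gap: 0.745
```

Run:
```python
from plan import *
st()
plan([([.4395,-.138,.23],down(-23),4),([.618,.3143,.23],down(-23),9)])
```

```text
t 35.65 tcp [ 0.4387 -0.1372  0.0475] ymaw -23.0 z [ 0.    -0.001 -1.   ] q [-0.55  0.71  1.99 -0.    0.44 -0.14] F [0.2 2.7 7.3] T [ 0.41 -0.11  0.05] gap 0.745
[[[-0.0001,0.0003,-0.0456,0,0,-0],[-0.0001,0.0003,-0.0456,0,0,-0],[-0.0002,0.0003,-0.0457,0,0,-0],[-0.0001,0.0003,-0.0456,0,0,-0],[0.054,-0.0014,-0,0,0,-0],[0.054,-0.0014,-0,0,0,-0],[0.054,-0.0014,-0,0,0,-0],[0.054,-0.0014,-0,0,0,-0],[0.054,-0.0014,-0.0001,0,0,-0],[0.054,-0.0014,-0,0,0,-0]]]
[[[0.054,-0.0014,-0.0001,0,0,-0],[0.054,-0.0015,-0,0,0,-0],[0.0541,-0.0014,-0.0001,0,0,-0]]]
end [0.618  0.3143 0.23  ]
```

Call:
play_rows --steps '[[[0,0.0003,-0.0456,0,0,0],[0,0.0003,-0.0456,0,0,0],[0,0.0003,-0.0457,0,0,0],[0,0.0003,-0.0456,0,0,0],[0.054,-0.0014,0,0,0,0],[0.054,-0.0014,0,0,0,0],[0.054,-0.0014,0,0,0,0],[0.054,-0.0014,0,0,0,0],[0.054,-0.0014,0,0,0,0],[0.054,-0.0014,0,0,0,0]]]'

```text
t: 36.9
tcp_pos: [0.5584, 0.1653, 0.2285]
tool_rot: [0.834, 0.552, -0.001, -0.001]
force: [1.1, -1.1, -3.0]
finger_gap: 0.739
```

Call:
play_rows --steps '[[[0.054,-0.0014,0,0,0,0],[0.054,-0.0015,0,0,0,0],[0.054,-0.0014,0,0,0,0],[0,0,0,0,0,0],[0,0,0,0,0,0]]]'

```text
t: 37.52
tcp_pos: [0.6168, 0.314, 0.2276]
tool_rot: [0.834, 0.552, -0.002, -0.001]
force: [-0.1, -0.9, -3.6]
finger_gap: 0.739
```

Run:
```python
from plan import *
manip.snapshot('top')
p=manip.snapshot('wrist');save(p,'w22');st()
plan([([.618,.3143,.0795],down(-23),6)])
```

```text
t 37.62 tcp [0.6171 0.3131 0.228 ] ymaw -23.1 z [-0.004 -0.001 -1.   ] q [0.31 0.65 1.27 0.   1.22 0.71] F [-0.3 -0.  -2.4] T [ 0.03 -0.02  0.  ] gap 0.741
[[[0.0003,0.0001,0.0247,-0,0,-0],[0.0003,0.0001,0.0248,-0,0,-0],[0.0003,0.0001,0.0247,-0,0,-0],[0.0003,0.0002,0.0248,-0.1,0,-0],[0.0003,0.0001,0.0247,-0,0.1,-0],[0.0002,0.0001,0.0248,-0.1,0,-0.1]]]
end [0.618  0.3143 0.0795]
```

View pics/w22.png

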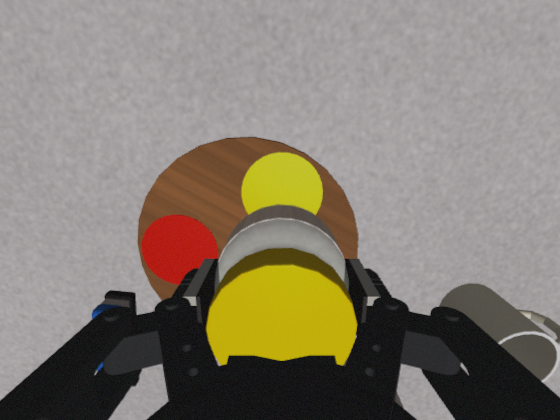

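Call:
play_rows --steps '[[[0.0003,0.0001,0.035,0,0,0],[0.0003,0.0001,0.035,0,0,0],[0.0003,0.0001,0.035,0,0,0],[0.0003,0.0002,0.025,0,0,0],[0.0003,0.0001,0.012,0,0,0],[0.0002,0.0001,0.006,0,0,0],[0,0,0,0,0,0]]]'

```text
t: 38.5
tcp_pos: [0.6193, 0.3155, 0.0808]
tool_rot: [0.834, 0.552, -0.0, -0.001]
force: [0.1, -0.3, -3.0]
finger_gap: 0.741
```

Run:
```python
from plan import *
st()
p=manip.snapshot('wrist');save(p,'w23')
p=manip.snapshot('scene')
cv2.imwrite('pics/s23.png',cv2.resize(cv2.cvtColor(p['img'],cv2.COLOR_RGB2BGR)[80:270,280:560],None,fx=2.8,fy=2.8))
```

```text
t 38.5 tcp [0.6193 0.3155 0.0808] ymaw -23.1 z [-0.001  0.001 -1.   ] q [0.31 0.83 1.36 0.   0.96 0.71] F [ 0.1 -0.3 -3. ] T [-0.04  0.01  0.01] gap 0.741
```

View pics/s23.png

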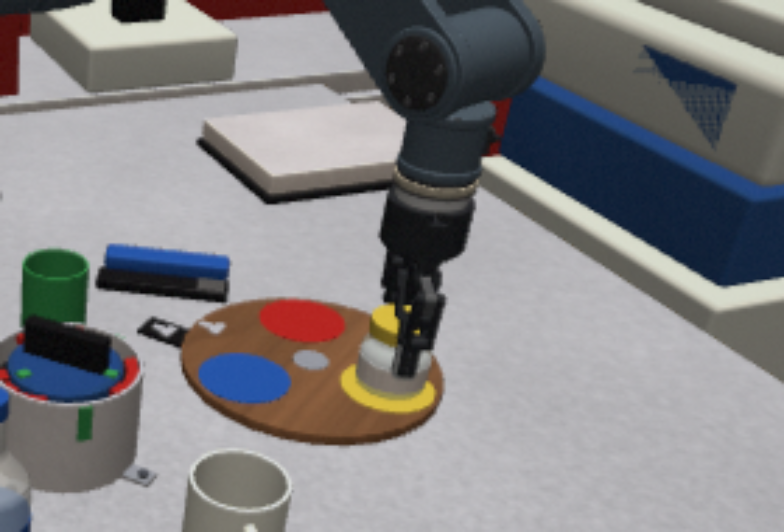

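View pics/w23.png

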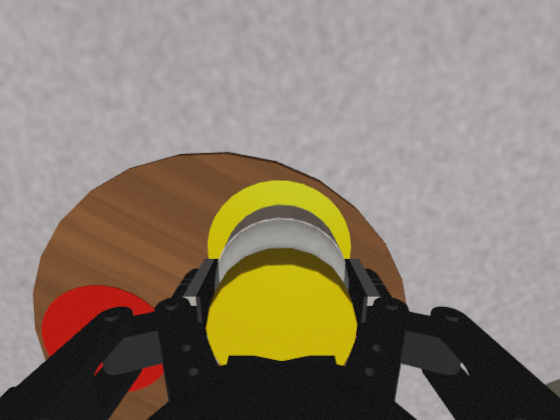

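Call:
play_rows --steps '[[[0,0,0.002,0,0,0],[0,0,0.002,0,0,0],[0,0,0.0015,0,0,0],[0,0,0,0,0,0]]]'

```text
t: 39.1
tcp_pos: [0.619, 0.3159, 0.0756]
tool_rot: [0.834, 0.552, -0.001, -0.001]
force: [-1.0, -1.0, 3.2]
finger_gap: 0.741
```

Call:
play_rows --steps '[[[0,0,0,0,0,0],[0,0,0,0,0,0],[0,0,0,0,0,0],[0,0,-0.02,0,0,0],[0,0,-0.05,0,0,0],[0,0,-0.06,0,0,0],[0,0,-0.03,0,0,0],[0,0,0,0,0,0],[0,0,0,0,0,0]]]' --fingers 1

```text
t: 40.22
tcp_pos: [0.6186, 0.3155, 0.2344]
tool_rot: [0.834, 0.552, -0.001, -0.001]
force: [-1.1, -0.2, -0.4]
finger_gap: 1.0
```

Run:
```python
from plan import *
from meas import *
st()
p=manip.snapshot('wrist');save(p,'w24')
p=manip.snapshot('top');save(p,'t24')
print(blobs(p,(103,120,100),(115,255,255),.072,100)[:6])
plan([([.54,.03,.25],down(-28),6),([.462,-.2567,.2],down(-32.5),6)])
```

```text
t 40.23 tcp [0.6186 0.3155 0.2344] ymaw -23.0 z [-0.003  0.    -1.   ] q [0.31 0.65 1.26 0.   1.24 0.71] F [-1.1 -0.2 -0.4] T [0.05 0.04 0.03] gap 1.0
[(904, [268.7, 192.1], [0.5864, -0.0101]), (826, [196.9, 200.4], [0.5606, 0.1792]), (613, [545.0, 159.1], [0.6884, -0.7391]), (587, [186.4, 285.9], [0.3355, 0.2004]), (366, [361.5, 241.1], [0.4621, -0.2567]), (105, [322.7, 114.0], [0.7977, -0.1494])]
[[[-0.0489,0.0066,-0.0027,-0,0,0.8],[-0.0488,0.0073,-0.0028,-0.1,0,0.8],[-0.0486,0.008,-0.0027,-0,0,0.8],[-0.0485,0.0086,-0.0027,-0.1,0.1,0.9],[-0.0484,0.0094,-0.0028,-0,0,0.8],[-0.0483,0.0101,-0.0029,-0.1,0.1,0.9],[-0.0483,0.011,0.0083,0,-0,0.7],[-0.0482,0.0116,0.0083,0,-0,0.8],[-0.048,0.0122,0.0083,0,-0,0.7],[-0.0478,0.0128,0.0084,0,-0,0.8]]]
[[[-0.0476,0.0135,0.0083,0,-0,0.7],[-0.0475,0.0141,0.0084,0,-0,0.8]]]
end [ 0.462  -0.2567  0.2   ]
```

View pics/w24.png

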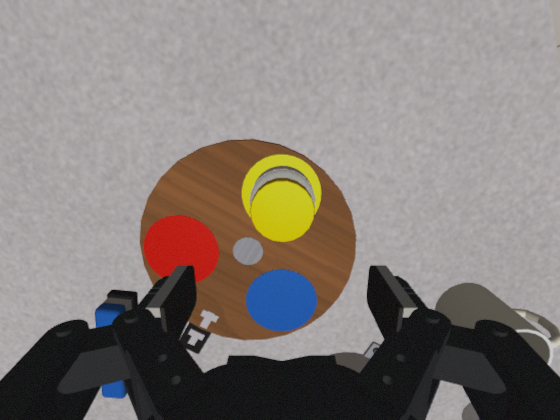

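View pics/t24.png

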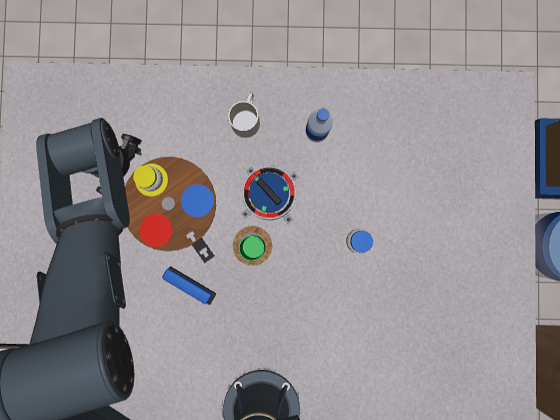

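Call:
play_rows --steps '[[[-0.0535,0.0072,0,0,0,0],[-0.0535,0.0072,0,0,0,0],[-0.0535,0.0072,0,0,0,0],[-0.0535,0.0072,0,0,0,0],[-0.0535,0.0072,0,0,0,0],[-0.0535,0.0072,0,0,0,0],[-0.0535,0.0072,0,0,0,0],[-0.0535,0.0072,0.01,0,0,0],[-0.0535,0.0072,0.01,0,0,0],[-0.0535,0.0072,0.014,0,0,0]]]'

```text
t: 41.58
tcp_pos: [0.4751, -0.2062, 0.1995]
tool_rot: [0.834, 0.552, -0.001, -0.002]
force: [-0.2, -0.1, -0.4]
finger_gap: 1.004
```

Call:
play_rows --steps '[[[-0.0535,0.0072,0,0,0,0],[0,0,0,0,0,0],[0,0,0,0,0,0]]]'

```text
t: 41.95
tcp_pos: [0.461, -0.2562, 0.1997]
tool_rot: [0.834, 0.551, -0.001, -0.002]
force: [0.1, 0.6, 0.7]
finger_gap: 0.997
```

Run:
```python
from plan import *
from meas import *
manip.snapshot('top');p=manip.snapshot('wrist');save(p,'w25');st()
b=blobs(p,(103,120,100),(115,255,255),.072,1000);print(b)
plan([([.462,-.2555,.046],down(-23),5)])
```

```text
t 42.05 tcp [ 0.4616 -0.2553  0.2002] ymaw -23.0 z [-0.004  0.002 -1.   ] q [-0.72  0.48  1.73 -0.    0.94 -0.32] F [-0.4 -0.6 -0.4] T [ 0.06  0.05 -0.1 ] gap 1.003
[(3151, [282.7, 212.8], [0.4629, -0.2556])]
[[[-0,0.0002,0.0308,-0,-0,0],[-0,0.0002,0.0309,-0.1,-0,0],[-0,0.0002,0.0308,-0,-0,0],[-0.0001,0.0002,0.0309,-0.1,-0,0],[-0,0.0001,0.0308,-0,-0,0]]]
end [ 0.462  -0.2555  0.046 ]
```

View pics/w25.png

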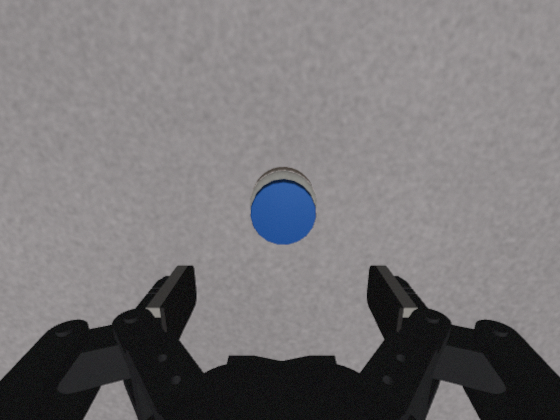

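Call:
play_rows --steps '[[[0,0.0002,0.0308,0,0,0],[0,0.0002,0.0309,0,0,0],[0,0.0002,0.0308,0,0,0],[0,0.0002,0.0309,0,0,0],[0,0.0001,0.0308,0,0,0],[0,0,0,0,0,0]]]'

```text
t: 42.8
tcp_pos: [0.4614, -0.2547, 0.0449]
tool_rot: [0.833, 0.553, -0.002, -0.003]
force: [0.4, 0.4, 0.4]
finger_gap: 1.001
```

Call:
play_rows --steps '[[[0,0,0,0,0,0],[0,0,0,0,0,0],[0,0,0,0,0,0],[0,0,0,0,0,0],[0,0,0,0,0,0]]]' --fingers 0 --squeeze 55

```text
t: 43.42
tcp_pos: [0.4628, -0.2568, 0.0484]
tool_rot: [0.834, 0.552, -0.0, -0.0]
force: [0.5, 3.5, 6.9]
finger_gap: 0.742
```

Run:
```python
from plan import *
st()
plan([([.4625,-.2555,.23],down(-23),4),([.5634,.1867,.23],down(-23),9)])
```

```text
t 43.42 tcp [ 0.4628 -0.2568  0.0484] ymaw -23.0 z [-0.001 -0.    -1.   ] q [-0.72  0.74  1.82 -0.    0.59 -0.31] F [0.5 3.5 6.9] T [ 0.55  0.1  -0.06] gap 0.742
[[[0.0003,-0.0002,-0.0454,-0,0,-0],[0.0002,-0.0002,-0.0454,-0,0,-0],[0.0003,-0.0002,-0.0454,-0,0,-0],[0.0002,-0.0003,-0.0454,-0,0,-0],[0.0496,-0.0089,-0,-0,0,-0],[0.0496,-0.0089,-0,-0,0,-0],[0.0496,-0.0089,-0,-0,0,-0],[0.0496,-0.0089,-0,-0,0,-0],[0.0496,-0.0089,-0,-0,0,-0],[0.0496,-0.0089,-0,-0,0,-0]]]
[[[0.0496,-0.009,-0.0001,-0,0,-0],[0.0496,-0.0089,-0,-0,0,-0],[0.0496,-0.009,-0.0001,-0,0,-0]]]
end [0.5634 0.1867 0.23  ]
```

Call:
play_rows --steps '[[[0.0003,-0.0002,-0.0454,0,0,0],[0.0002,-0.0002,-0.0454,0,0,0],[0.0003,-0.0002,-0.0454,0,0,0],[0.0002,-0.0003,-0.0454,0,0,0],[0.0496,-0.0089,0,0,0,0],[0.0496,-0.0089,0,0,0,0],[0.0496,-0.0089,0,0,0,0],[0.0496,-0.0089,0,0,0,0],[0.0496,-0.0089,0,0,0,0],[0.0496,-0.0089,0,0,0,0]]]'

```text
t: 44.68
tcp_pos: [0.5295, 0.0404, 0.2286]
tool_rot: [0.834, 0.552, -0.001, -0.0]
force: [1.2, -0.3, -2.3]
finger_gap: 0.741
```

Call:
play_rows --steps '[[[0.0496,-0.009,0,0,0,0],[0.0496,-0.0089,0,0,0,0],[0.0496,-0.009,0,0,0,0],[0,0,0,0,0,0],[0,0,0,0,0,0]]]'

```text
t: 45.3
tcp_pos: [0.5622, 0.1861, 0.228]
tool_rot: [0.834, 0.552, -0.001, -0.001]
force: [0.4, -0.2, -2.8]
finger_gap: 0.745
```

Run:
```python
from plan import *
manip.snapshot('top')
p=manip.snapshot('wrist');save(p,'w26');st()
plan([([.5634,.1867,.0815],down(-23),6)])
```

```text
t 45.4 tcp [0.5625 0.1851 0.2281] ymaw -23.1 z [-0.003 -0.    -1.   ] q [0.13 0.52 1.54 0.   1.08 0.53] F [ 0.6 -0.5 -2.7] T [0.04 0.01 0.06] gap 0.739
[[[0.0003,0.0001,0.0244,-0,0,-0],[0.0003,0.0001,0.0244,-0,0,-0],[0.0004,0.0001,0.0245,-0,0,-0],[0.0003,0.0001,0.0244,-0.1,0,-0],[0.0004,0.0001,0.0245,-0,0,-0.1],[0.0003,0,0.0244,-0.1,0.1,-0]]]
end [0.5634 0.1867 0.0815]
```

View pics/w26.png

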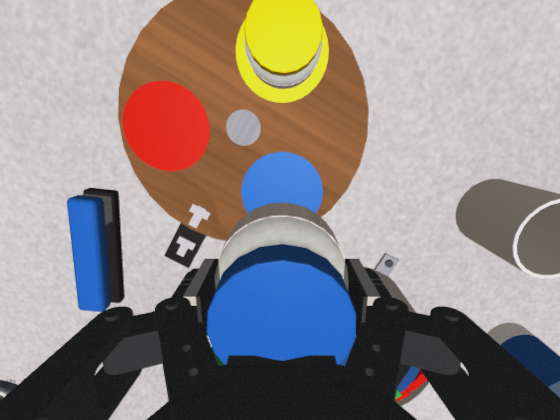

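Call:
play_rows --steps '[[[0.0003,0.0001,0.035,0,0,0],[0.0003,0.0001,0.035,0,0,0],[0.0004,0.0001,0.035,0,0,0],[0.0003,0.0001,0.025,0,0,0],[0.0004,0.0001,0.01,0,0,0],[0.0003,0,0.0065,0,0,0],[0,0,0,0,0,0]]]'

```text
t: 46.28
tcp_pos: [0.5644, 0.1877, 0.0821]
tool_rot: [0.834, 0.551, -0.0, -0.001]
force: [-0.8, 0.3, -2.7]
finger_gap: 0.741
```

Run:
```python
from plan import *
st()
p=manip.snapshot('wrist');save(p,'w27')
```

```text
t 46.27 tcp [0.5644 0.1877 0.0821] ymaw -23.1 z [-0.001  0.    -1.   ] q [0.13 0.73 1.64 0.   0.78 0.53] F [-0.8  0.3 -2.7] T [ 0.03 -0.04 -0.08] gap 0.741
```

View pics/w27.png

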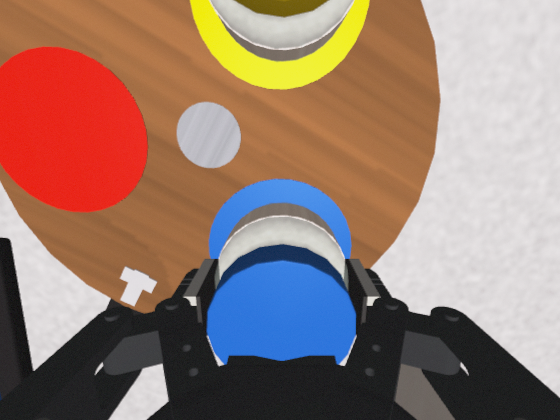

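Call:
play_rows --steps '[[[0,0,0.002,0,0,0],[0,0,0.002,0,0,0],[0,0,0.0018,0,0,0],[0,0,0,0,0,0]]]'

```text
t: 46.82
tcp_pos: [0.5643, 0.1881, 0.0764]
tool_rot: [0.834, 0.552, -0.0, -0.001]
force: [-0.1, 0.9, 1.5]
finger_gap: 0.743
```

Call:
play_rows --steps '[[[0,0,0,0,0,0],[0,0,0,0,0,0],[0,0,0,0,0,0],[0,0,-0.02,0,0,0],[0,0,-0.05,0,0,0],[0,0,-0.06,0,0,0],[0,0,-0.05,0,0,0],[0,0,0,0,0,0]]]' --fingers 1

```text
t: 47.82
tcp_pos: [0.5671, 0.1884, 0.2608]
tool_rot: [0.834, 0.552, 0.004, 0.002]
force: [-0.4, -0.1, -0.4]
finger_gap: 0.999
```

Call:
play_rows --steps '[[[-0.05,0,-0.01,0,0,0],[-0.06,0,-0.01,0,0,0],[-0.06,0,0,0,0,0],[-0.06,0,0,0,0,0],[-0.06,0,0,0,0,0],[-0.06,0,0,0,0,0],[-0.06,0,0,0,0,0],[0,0,0,0,0,0]]]'

```text
t: 48.82
tcp_pos: [0.4023, -0.1928, 0.2751]
tool_rot: [0.836, 0.549, -0.001, -0.001]
force: [0.3, 0.8, -0.5]
finger_gap: 1.001
```

Run:
```python
from plan import *
from meas import *
st()
p=manip.snapshot('top');save(p,'t28')
q=manip.snapshot('scene');save(q,'s28')
cv2.imwrite('pics/t28c.png',cv2.resize(cv2.cvtColor(p['img'],cv2.COLOR_RGB2BGR)[140:310,110:310],None,fx=3.5,fy=3.5,interpolation=cv2.INTER_CUBIC))
```

```text
t 48.83 tcp [ 0.4023 -0.1928  0.2751] ymaw -23.5 z [-0.004  0.001 -1.   ] q [-0.7   0.26  1.84 -0.    1.05 -0.29] F [ 0.3  0.8 -0.5] T [0.03 0.01 0.05] gap 1.001
```

View pics/t28c.png

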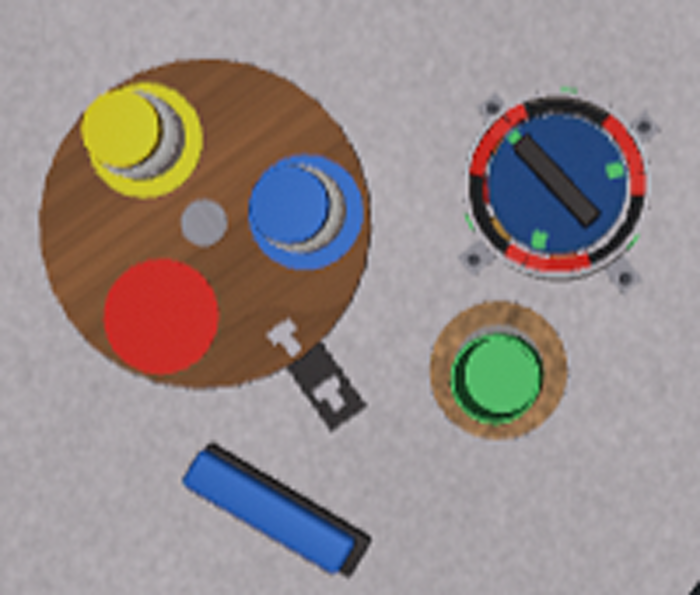

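View pics/s28.png

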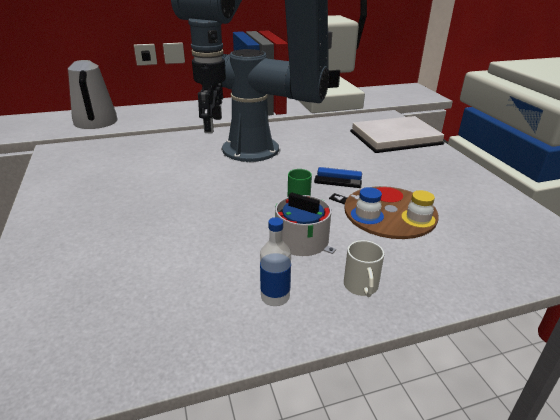

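Run:
```python
from plan import *
p=manip.snapshot('top'); f=lambda c:(c[0]/3.5+110,c[1]/3.5+140)
print('yel cap',atz(p,f((121,130)),.1),'mark .618 .3143'); print('blue cap',atz(p,f((290,203)),.1),'mark .5634 .1867')
print('beaker',atz(p,f((499,374)),.114),'coaster .4425 .033')
q=manip.snapshot('scene')
for n,z in [('jar_yellow_center',.064),('jar_blue_center',.064),('beaker_center',.059),('lid_handle',.1125)]:
    for s in (p,q):
        print(n,[(round(d['score'],2),atz(s,d['point'],z)[:2].round(3)) for d in manip.pinpoint(n,s)[:1]])
st()
```

```text
yel cap [0.616489   0.31180377 0.1       ] mark .618 .3143
blue cap [0.56484034 0.18502301 0.1       ] mark .5634 .1867
beaker [0.44253272 0.02707088 0.114     ] coaster .4425 .033
jar_yellow_center [(0.63, array([0.623, 0.314]))]
jar_yellow_center [(0.75, array([0.619, 0.317]))]
jar_blue_center [(0.55, array([0.564, 0.192]))]
jar_blue_center [(0.72, array([0.577, 0.181]))]
beaker_center [(0.78, array([0.444, 0.039]))]
beaker_center [(0.8, array([0.44, 0.03]))]
lid_handle [(0.91, array([ 0.587, -0.018]))]
lid_handle [(0.8, array([ 0.571, -0.014]))]
t 49.42 tcp [ 0.4042 -0.1888  0.2761] ymaw -23.0 z [-0.002  0.    -1.   ] q [-0.69  0.26  1.84 -0.    1.05 -0.29] F [-0.5 -0.2  0.3] T [ 0. -0.  0.] gap 1.002
```

```bash
python3 -c "
from station import manip
print(manip.sign_off())"
```

```text
the job is handed in; nothing more can be done
None
```

The job is handed in at about 49 s of the 210 s allowed, and my last checks agree with the task.

- **Sweets:** I poured from the green beaker into the canister. One copper sweet fell onto the counter, so I picked it up and dropped it in. The beaker then looked empty, and five sweets were visible in the canister (two orange, gold, red and copper). The top view showed none left on the counter.
- **Beaker:** It stands upright on the coaster, about 6 mm off centre.
- **Lid:** It is fitted and turned 70° clockwise to its stop, where I felt about 1.4 N m. The gripper measured it sinking about 3.5 mm while turning. Afterwards its marks put it within 1–2 mm of the canister's centre.
- **Jars:** Only the yellow and blue jars were there; the red one was absent. Both stand upright, about 2–3 mm from the middle of their marks, and the carousel arrows still line up.
- **Mug, water bottle and stapler:** In the pictures all three were where they started. I didn't touch them.

**Caveats:** I could not read the seal's compression directly; I judge the lid locked from its turn angle, the drop and the stop torque. In the last check, the networks' rough point estimates for the blue jar and the lid handle differed by up to about 15 mm between cameras. I relied on my own colour and tick measurements there. The robot gave no verdict at hand-in.

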